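# Open the drive tub and rack the drive tray

## Task

Lift the loose lid off the grey tub by its knob and lay it flat, knob up and square, in the middle of the empty black rubber mat. Then take the drive tray out of the tub by its upright handle and slide it onto the middle pair of rails in the rack, fully home against the stops at the back, and let go. Set the lid down gently, do not drop it, and leave the bottle, the label roll and the mouse where they stand.

Things in the scene. Friction and masses are not known exactly. Their poses are not given: they have to be found in the camera images.
- tub: Fixed open-topped grey metal tub, 225 (x) x 127 (y) x 70 mm high, walls and floor 4.5 mm. Origin: centre of its underside, on the bench; x along its long side, z up. The lid lies on its rim; the drive tray lies flat on its floor, pointing along the tub's +x. Tub and mat stand one to the left, one to the right of the rack; which is which varies.
- lid_knob (a point): Centre of the lid's knob: black upright cylinder, diameter 34, height 30 mm, in the middle of the lid on a thinner neck 4 mm high. Lid: loose flat grey sheet 235 (x) x 137 (y) x 4 mm, 0.3 kg, with a 6 mm deep lip beneath (3 to 4 mm play each way in the tub). The sheet's top is 19 mm and the lip's lower edge 29 mm below this point. z up.
- mat_top (a point): Centre of the top of the fixed black rubber mat, 270 (x) x 170 (y) x 3 mm, lying flat on the bench; x along its long side, z up. With the lid lying on it the knob's centre is 29 mm above this point.
- tray_handle (a point): Grasp point of the loose drive tray: mid-plane of its upright black handle plate, 12 mm thick (x), 44 wide (y), standing 55 mm above the sheet; point is 20 mm below its top, 40 mm above the sheet's underside, 32 mm from the sheet's front end. x points from handle to drive (that end enters the rack first), z up. The drive begins 52 mm along x from here.
- tray_rear (a point): Middle of the lower edge of the tray's rear (drive) end: 158 mm further along the tray's x and 40 mm below tray_handle; same axes. Tray: aluminium sheet 190 (x) x 90 (y) x 5 mm with a steel drive 94 x 64 x 18 mm fixed on its rear half; 0.35 kg, centre of mass about 80 mm from the handle.
- rack_mid (a point): Point on the rack's middle rail pair: midway between the rails, level with their tops, at the front face of the stops; a fully home tray has its tray_rear here. x points into the rack, away from its open front; z up. Rails and walls begin 105 mm before this point; the walls' tops are 95 mm above it. Height above the bench varies.
- rack: Fixed dark steel rack, open in front. Origin 42.5 mm before (-x) and 120 mm below rack_mid; same axes. Two side walls 125 mm long, 100 mm apart inside, 106 outside; three rail pairs at 45 mm pitch, rails 14 mm wide (72 mm free between), stops 12 mm high. The lowest pair already holds a short drive tray, the top pair is empty.
- sanitiser_c (a point): Middle, 75 mm up, of the loose clear pump bottle, diameter 60 mm, 155 mm high, its nozzle reaching 31 mm from the axis. It stands beside the rack's front; bottle and roll swap sides. Leave it alone.
- roll_c (a point): Middle of the loose upright roll of blank white labels, diameter 60 mm, 100 mm high. Stands beside the rack's front on the other side. Leave it alone.
- mouse_c (a point): Middle of the loose black computer mouse, 105 x 60 x 32 mm, on the bench in front of the rack. Leave it alone.

How it is judged:
By the outcome, as a careful person would: the job done as asked, in the order asked, and still so for the second after the job is handed in, with the robot touching nothing.
It also fails if it takes over 72 s, if anything falls off the work surface, if the arm or the gripper's body presses on something with over 40 N, if the wrist force passes 120 N, or if a joint passes its speed limit or range.

## Robot

A 6-joint arm with a two-finger parallel gripper is mounted at the origin on the work surface. World frame = base frame: x ahead of the robot, y to its left, z up, the work surface at z = 0. Lengths are in mm, angles in rad, forces in N, time in s.
With the tool pointing down it reaches from about 350 to 975 mm from the base axis. Payload 7.1 kg.
Tool frame: the origin (TCP) lies at the very end of the fingers, on their centre line; the grasp point (between the pads) lies 19 mm behind it; z points along the fingers, y is the direction in which the jaws open and shut (so a half turn about z gives the same grasp; the last joint's range is limited). The gripper opens to 88 mm and grips with 3 to 60 N. Pads are 20 mm wide; open, the fingers measure 115 mm over their backs; the gripper's body (75 mm by 178 mm) begins 61 mm behind the grasp point.
Start: joints at [-0.019, 0.423, 1.63, -0, 1.089, -0.019], TCP at [624.984, 0.026, 222.675] pointing down, gripper open.
Joint ranges: [-3, 3], [-0.9, 2.11], [0.09, 2.58], [-1.31, 4.45], [0.11, 2.69], [-2.54, 2.54]. Speed limits (rad/s): [2.39, 2.39, 3.01, 3.14, 3.14, 3.14].

## Interface

Orientations are given as a rotation vector (axis times angle).
In Python, from workcell import ctrl, imaging gives the robot as it stands. The module is installed in compiled form; this text tells all that it offers.
- The arm moves only by the shell command python3 -m pendant 'ROWS'. ROWS is JSON, a list of rows, each an object with "turn": the turn, a rotation vector about the world's x, y, z in rad, a list of three; "dp": the shift along the world's x, y, z in m, a list of three; "claw": the finger opening in m, from 0 to 0.0878. A call has 1 to 8 rows; each row is the pose to reach, as a shift and turn from the pose commanded when the call began; what a row does not reach only later rows make up. A row lasts 1/10 s, in which the tool goes at most 50 mm and 8.59 degrees, less where a joint would pass 70% of its speed; a pose out of reach is approached as far as the arm can. A call with a gripper value outside its range is refused whole. The fingers move at their own pace and stop on an object; the grip force is fixed at half the most. Time passes only in rows, so rows that repeat a pose let the fingers close. It gives the time, the measured TCP pose, the force and the opening at its end, in the units of the state.
- ctrl.get_obs(): the state, without advancing time (a new reading comes with each control period).
- imaging.get_image(name): name is "scene" or "side" or "wrist"; returns a dict with "pixels" (400x640x3 uint8, blue, green, red), "fov_y" (degrees; the focal length in pixels is half the picture's height over the tangent of half this angle, whatever the lens; pixels are square), "cx", "cy" (the principal point, pixels), "xyz" and "rotation" of the camera in the world. Camera axes: x right, y up, looking along -z (the intrinsics and any distortion apply to the point x, -y, -z); pixel columns grow to the right and rows downward; lengths in mm; the calibration is good to about 2 mm. A picture is of the moment at which its call begins. There is no depth.
- ctrl.close_job(): hands the job in, once; it reports no verdict.
The state is a dict: "t": time; "qpos": joint angles; "qvel": joint speeds; "joint_torque": joint torques, N m; "ee_pos": TCP position; "orientation": TCP orientation; "ft_force": force on the tool from outside, world axes, zero at the start; "moment": the same for the moment, N m; "width": finger opening in mm.
Only numpy, scipy, OpenCV 4.12 (cv2) and the standard library are available. Lean on these libraries where they do the work, as an engineer would, in place of code of your own. Each camera call takes 0.05 s, during which the arm holds its last target.

## Working session

There is one attempt and no reset: what is moved stays moved. The work goes in short steps, Python scripts to look and compute and a shell command to move; the robot and the scene stay as the last step left them, time stands still between calls to the robot, and variables do not carry over. Pictures are saved under pics/ and viewed, and the job is handed in when it is done.

```bash
mkdir -p pics
cat > h.py <<'E'
import numpy as np, cv2, pickle
from workcell import ctrl, imaging
def snap(name,tag):
    im=imaging.get_image(name); pickle.dump(im,open(f'pics/{tag}.pkl','wb'))
    cv2.imwrite(f'pics/{tag}.png',im['pixels']); return im
def load(tag): return pickle.load(open(f'pics/{tag}.pkl','rb'))
E
python3 - <<'E'
from h import *
for n in ['scene','side','wrist']:
    im=snap(n,n+'0'); print(n,{k:v for k,v in im.items() if k!='pixels'})
print(ctrl.get_obs())
E
```

```text
scene {'fov_y': 47.59995809402867, 'cx': 315.34332592461527, 'cy': 193.12693138730313, 'xyz': array([1213.08161068,    1.65155941,  983.25495101]), 'rotation': array([0.45602779, 0.47227118, 1.53424166])}
side {'fov_y': 50.31096001446758, 'cx': 322.1955927174994, 'cy': 195.23038599713075, 'xyz': array([  43.17960936, -690.86886009,  621.2320284 ]), 'rotation': array([ 0.99010829, -0.35427645, -0.61910067])}
wrist {'fov_y': 62.47349549864179, 'cx': 320.7979581919455, 'cy': 202.05898087210653, 'xyz': array([625.55423703,  84.11484662, 383.57635825]), 'rotation': array([-0.30765824,  0.00099393, -0.00038975])}
{'t': 0.15, 'qpos': array([-1.90049631e-02,  4.23679735e-01,  1.63048967e+00,  1.09198605e-05,
        1.08859241e+00, -1.89974940e-02]), 'qvel': array([ 0.00103506, -0.00232696, -0.00100234, -0.00066697,  0.00029155,
        0.00028105]), 'joint_torque': array([ 9.52650989e-04, -5.44981134e+01, -2.73919362e+01,  6.45430083e-02,
        2.04369903e-02, -3.19723256e-05]), 'ee_pos': array([6.24578283e+02, 3.36291066e-02, 2.22080990e+02]), 'orientation': array([-2.22085489e+00, -2.22082704e+00,  1.26241696e-03]), 'ft_force': array([ 0.19990445, -0.63000428,  0.15803704]), 'moment': array([ 0.01833854, -0.03015105,  0.00206098]), 'width': 88.10974850649174}
```

View pics/scene0.png

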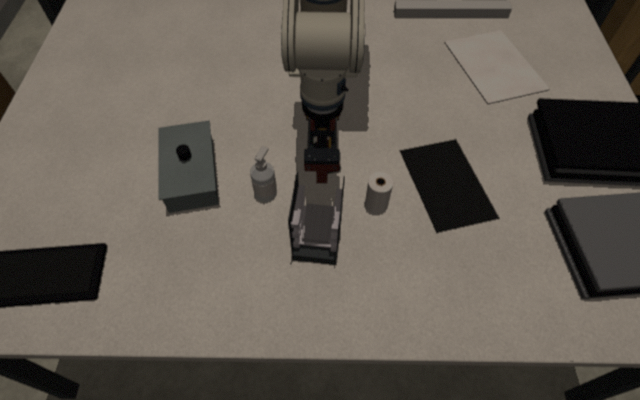

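View pics/side0.png

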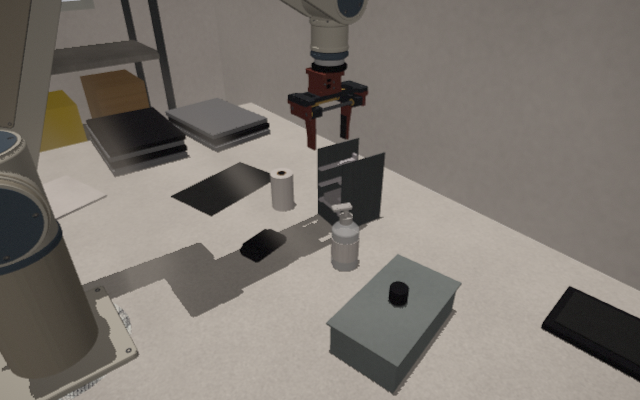

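View pics/wrist0.png

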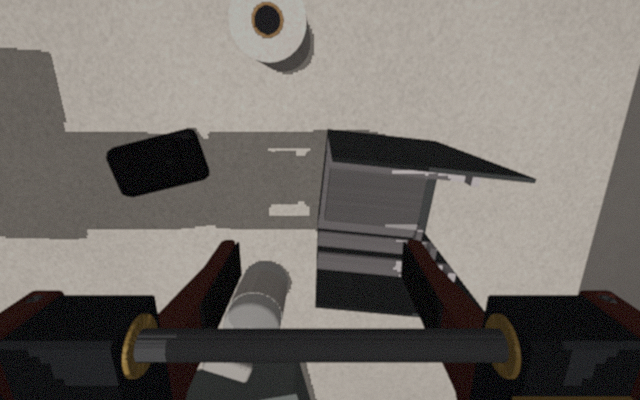

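```bash
cat >> h.py <<'E'
from scipy.spatial.transform import Rotation as Rot
def f_of(im): return im['pixels'].shape[0]/2/np.tan(np.radians(im['fov_y'])/2)
def ray(im,uv):
    u,v=uv; f=f_of(im); d=np.array([(u-im['cx'])/f,-(v-im['cy'])/f,-1.])
    return np.array(im['xyz']),Rot.from_rotvec(im['rotation']).apply(d)
def onz(im,uv,z):
    o,d=ray(im,uv); return o+d*(z-o[2])/d[2]
def proj(im,p):
    c=Rot.from_rotvec(im['rotation']).inv().apply(np.array(p,float)-im['xyz']); f=f_of(im)
    return np.array([im['cx']+f*c[0]/-c[2], im['cy']-f*c[1]/-c[2]])
def tri(pairs):
    A=np.zeros((3,3));b=np.zeros(3)
    for im,uv in pairs:
        o,d=ray(im,uv); d=d/np.linalg.norm(d); P=np.eye(3)-np.outer(d,d); A+=P;b+=P@o
    p=np.linalg.solve(A,b)
    return p,[float(np.linalg.norm(proj(im,p)-uv)) for im,uv in pairs]
def crop(tag,x0,y0,x1,y1,out,s=None):
    im=load(tag)['pixels'][y0:y1,x0:x1]; s=s or min(800/(x1-x0),600/(y1-y0))
    o=cv2.resize(im,None,fx=s,fy=s,interpolation=cv2.INTER_CUBIC)
    o=np.clip(o.astype(float)*1.6,0,255).astype(np.uint8)
    for u in range((x0+19)//20*20,x1,20): cv2.line(o,(int((u-x0+.5)*s),0),(int((u-x0+.5)*s),6),(0,0,255),1); cv2.putText(o,str(u),(int((u-x0+.5)*s),16),0,.35,(0,0,255))
    for v in range((y0+19)//20*20,y1,20): cv2.line(o,(0,int((v-y0+.5)*s)),(6,int((v-y0+.5)*s)),(0,0,255),1); cv2.putText(o,str(v),(8,int((v-y0+.5)*s)+4),0,.35,(0,0,255))
    cv2.imwrite(f'pics/{out}.png',o)
E
python3 - <<'E'
from h import *
crop('scene0',140,100,360,270,'c1'); crop('side0',300,130,480,390,'c2'); 
im=load('scene0');g=im['pixels'].max(2)
m=(g<45).astype(np.uint8)
n,l,s,c=cv2.connectedComponentsWithStats(m)
for i in range(1,n):
    if s[i,4]>60: print(s[i],c[i])
# mat
i=max([k for k in range(1,n) if 400<c[k][0]<500 and s[k,4]>1000],key=lambda k:s[k,4])
cnt=max(cv2.findContours((l==i).astype(np.uint8),0,1)[0],key=cv2.contourArea)
q=cv2.approxPolyDP(cnt,6,True)[:,0]; print(q)
P=np.array([onz(im,p,3) for p in q.astype(float)]);print(P,P.mean(0)); print(np.linalg.norm(P-np.roll(P,-1,0),axis=1))
w=np.array([onz(im,p,3)[:2] for p in cnt[:,0].astype(float)],np.float32); print(cv2.minAreaRect(w))
E
```

```text
[  0   0  24  36 272] [ 7.77573529 13.76470588]
[ 38   0  27  24 346] [51.32080925  7.7283237 ]
[301   0  45  11 404] [323.51980198   4.29950495]
[ 585    0   52   43 1162] [609.90275387  14.16437177]
[625  52  15  33 254] [633.05905512  69.77952756]
[350  55  10  18  61] [355.24590164  66.21311475]
[  0  73  15  46 354] [ 4.46892655 94.50564972]
[336  77  12  19 144] [341.11111111  86.61111111]
[ 301   94   44   89 2365] [321.83805497 138.43044397]
[ 528   94  112   92 8600] [587.59732558 140.94023256]
[ 401  140   97   92 5161] [447.68126332 185.83588452]
[176 145  15  18 206] [183.25728155 152.89805825]
[289 173  51  92 960] [309.98958333 242.50208333]
[163 174  55  39 748] [191.97860963 200.85160428]
[ 545  201   95   98 2015] [580.61141439 258.9617866 ]
[   0  244  107   63 5662] [ 50.6211586  274.52649241]
[   0  358  144   42 2970] [ 66.91481481 380.26262626]
[213 362  47  38 545] [236.63853211 384.76697248]
[ 410  366  101   34 1318] [460.1168437  384.81411229]
[ 545  367   95   33 1874] [597.79882604 384.71824973]
[265 371  19  11  64] [274.390625 376.171875]
[262 370  83  30 736] [299.05978261 390.78532609]
[394 377  19  23 172] [402.05232558 391.19186047]
[145 381  55  19 467] [170.17773019 393.56102784]
[[455 140]
 [401 151]
 [436 231]
 [497 218]]
[[369.61459781 376.44477002   3.        ]
 [411.20270937 220.82418085   3.        ]
 [663.52108805 284.25572723   3.        ]
 [624.38735383 441.68466522   3.        ]] [517.18143726 330.80233583   3.        ]
[161.08177674 260.16941653 162.21997308 262.99315796]
((517.3295288085938, 331.07916259765625), (264.19097900390625, 165.6070556640625), 14.668510437011719)
```

View pics/c1.png

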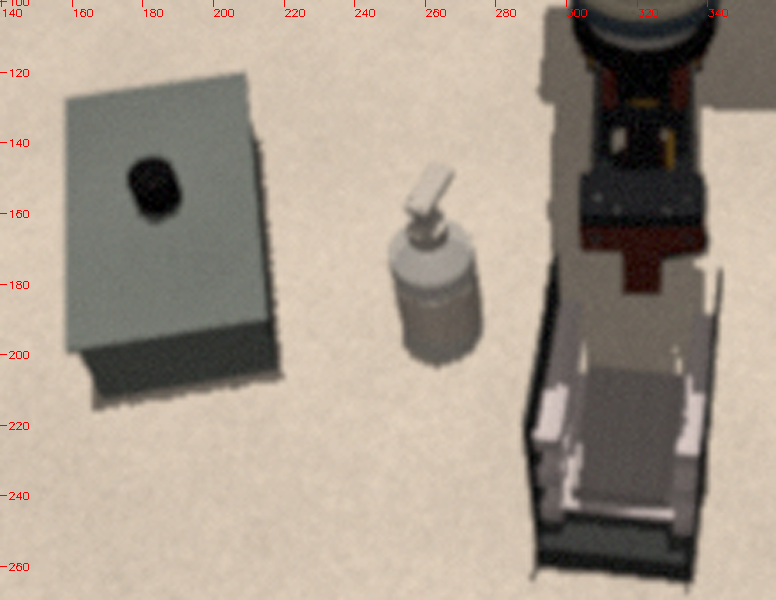

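View pics/c2.png

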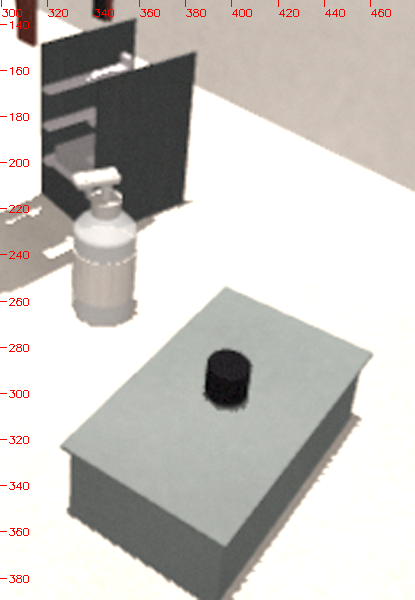

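Run:
```python
from h import *
for tag,box in (('scene0',(140,100,225,225)),('side0',(310,240,480,400))):
    im=load(tag);p=im['pixels'].astype(int)
    x0,y0,x1,y1=box
    sub=np.zeros(p.shape[:2],bool); sub[y0:y1,x0:x1]=1
    b,g,r=p[...,0],p[...,1],p[...,2]
    bright=p.max(2)
    m=sub&(b>=r-3)&(bright>75)
    if tag=='side0': m=sub&(b>=r-3)&(bright>95)
    m=cv2.morphologyEx(m.astype(np.uint8),cv2.MORPH_CLOSE,np.ones((3,3)))
    cnt=max(cv2.findContours(m,0,1)[0],key=cv2.contourArea)
    q=cv2.approxPolyDP(cnt,5,True)[:,0]; print(tag,q.tolist(), p[185,190],p[330,400] )
    w=np.array([onz(im,c,74)[:2] for c in cnt[:,0].astype(float)],np.float32); print(cv2.minAreaRect(w))
    P=np.array([onz(im,c,74) for c in q.astype(float)]);print(P,P.mean(0))
    k=(bright<40)&sub
    n,l,s,c=cv2.connectedComponentsWithStats(k.astype(np.uint8))
    for i in range(1,n):
        if s[i,4]>60: print(s[i],c[i],onz(im,c[i],93))
```

```text
scene0 [[208, 126], [183, 127], [184, 134], [167, 141], [171, 146], [159, 148], [160, 196], [213, 189], [211, 170], [197, 185], [187, 184], [194, 179], [186, 173], [193, 163], [211, 166]] [70 75 73] [111 124 133]
((499.5500183105469, -347.3530578613281), (218.7864990234375, 131.1715850830078), 11.809405326843262)
[[ 388.63273761 -305.22975918   74.        ]
 [ 392.92771271 -371.91979472   74.        ]
 [ 417.65820591 -364.82114988   74.        ]
 [ 442.34688211 -405.22081942   74.        ]
 [ 459.18846323 -391.40604795   74.        ]
 [ 466.24045962 -421.3214667    74.        ]
 [ 615.28348468 -387.73633871   74.        ]
 [ 593.33955373 -262.65276839   74.        ]
 [ 535.79386717 -275.85950224   74.        ]
 [ 581.94893044 -303.59158151   74.        ]
 [ 579.25273156 -328.65584555   74.        ]
 [ 563.9851401  -313.94432585   74.        ]
 [ 545.83441745 -336.98715501   74.        ]
 [ 514.23366366 -324.72972335   74.        ]
 [ 523.23559251 -277.67563387   74.        ]] [ 507.99345617 -338.11679416   74.        ]
[176 145  15  18 201] [183.29353234 152.86069652] [ 496.94905174 -347.79215017   93.        ]
[164 185  54  27 705] [191.57730496 201.11631206] [ 641.2230441  -302.49597453   93.        ]
side0 [[399, 255], [327, 322], [395, 365], [460, 283]] [150 159 167] [111 116 112]
((494.7073974609375, -348.51226806640625), (233.92813110351562, 135.7041473388672), 12.083511352539062)
[[ 594.91515002 -262.11654914   74.        ]
 [ 368.05112316 -306.42755512   74.        ]
 [ 393.74038466 -435.6164477    74.        ]
 [ 621.42503691 -389.73638522   74.        ]] [ 494.53292368 -348.4742343    74.        ]
[389 282  19  24 396] [398.00505051 293.60353535] [ 494.35109082 -348.13988535   93.        ]
```

Run:
```python
from h import *
crop('scene0',280,165,355,275,'c3',5.4); crop('side0',305,125,395,240,'c4',5.2)
im=load('side0');p=im['pixels'];m=(p.max(2)<40); s=np.zeros_like(m); s[155:215,165:280]=1; m&=s
cnt=max(cv2.findContours(m.astype(np.uint8),0,1)[0],key=cv2.contourArea)
w=np.array([onz(im,c,3)[:2] for c in cnt[:,0].astype(float)],np.float32); print(cv2.minAreaRect(w))
q=cv2.approxPolyDP(cnt,4,True)[:,0];print(q.tolist(),[onz(im,c,3)[:2].round() for c in q.astype(float)])
```

```text
((456.524169921875, 314.64788818359375), (145.4123077392578, 163.2626953125), 14.861584663391113)
[[233, 202], [213, 177], [172, 196], [209, 214]] [array([484., 238.]), array([508., 405.]), array([366., 375.]), array([405., 224.])]
```

View pics/c3.png

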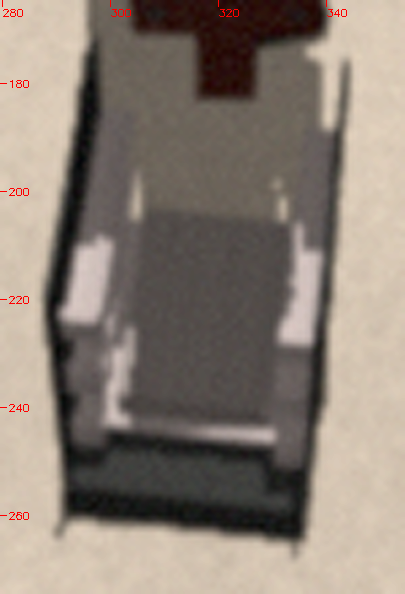

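View pics/c4.png

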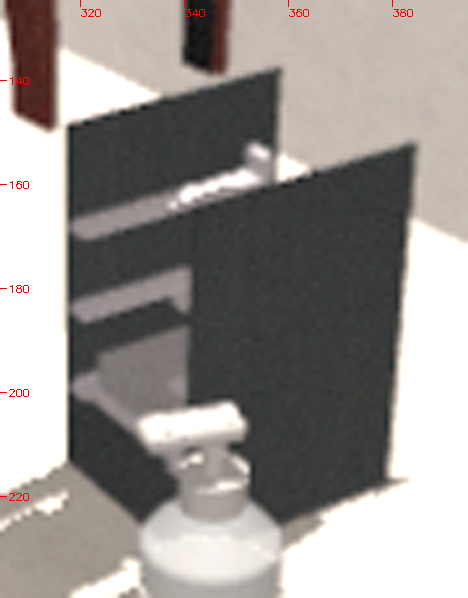

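```bash
python3 -m pendant '[{"turn":[0,0,0],"dp":[-0.016,-0.044,0],"claw":0.087},{"turn":[0,0,0],"dp":[-0.032,-0.088,0],"claw":0.087},{"turn":[0,0,0],"dp":[-0.048,-0.132,0],"claw":0.087},{"turn":[0,0,0],"dp":[-0.064,-0.176,0],"claw":0.087},{"turn":[0,0,0],"dp":[-0.080,-0.220,0],"claw":0.087},{"turn":[0,0,0],"dp":[-0.096,-0.264,0],"claw":0.087},{"turn":[0,0,0],"dp":[-0.113,-0.308,0],"claw":0.087},{"turn":[0,0,0],"dp":[-0.130,-0.348,0],"claw":0.087}]'
python3 -m pendant '[{"turn":[0,0,0],"dp":[0,0,-0.02],"claw":0.087},{"turn":[0,0,0],"dp":[0,0,-0.02],"claw":0.087}]'
python3 - <<'E'
from h import *
im=snap('wrist','w1'); snap('scene','scene1'); o=ctrl.get_obs(); print(o['t'],o['ee_pos'],o['orientation'])
E
```

```text
t: 0.95
ee_pos: [493.9, -349.8, 222.5]
orientation: [-2.222, -2.221, 0.0]
ft_force: [1.2, -0.3, 0.1]
width: 87.3
t: 1.15
ee_pos: [492.9, -348.2, 200.4]
orientation: [-2.221, -2.215, 0.001]
ft_force: [0.2, 0.2, 0.5]
width: 86.9
1.25 [ 494.66956601 -347.4662256   202.29206888] [-2.22030191e+00 -2.22023878e+00  1.21477112e-04]
```

View pics/w1.png

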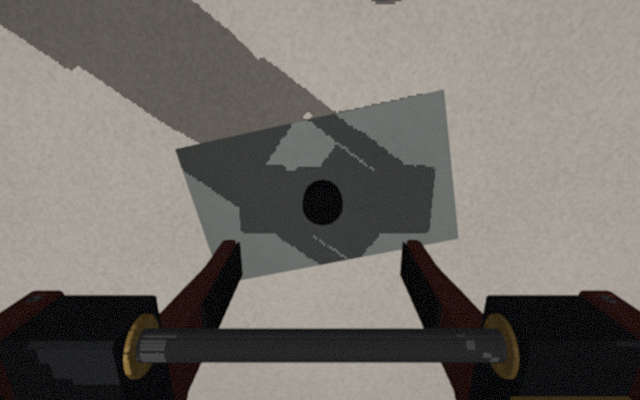

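View pics/scene1.png

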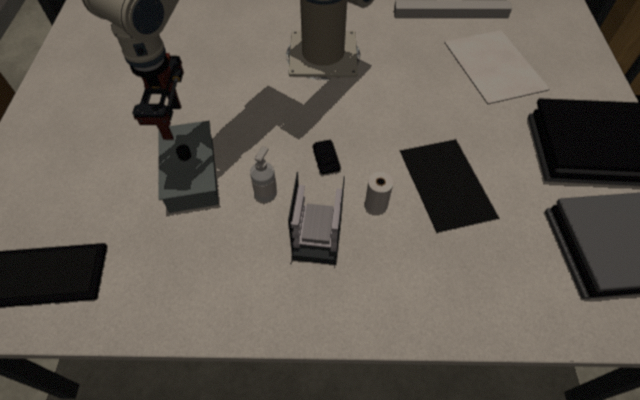

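Run:
```python
from h import *
im=load('w1');p=im['pixels'];k=(p.max(2)<15).astype(np.uint8);k[:, :250]=0;k[:170]=0;k[235:]=0;k[:,400:]=0
n,l,s,c=cv2.connectedComponentsWithStats(k)
for i in range(1,n):
    if s[i,4]>60: print(s[i],c[i],onz(im,c[i],105),onz(im,c[i],93))
C=[onz(im,q,74) for q in [(177,150),(444,91),(457.5,238),(242,279)]]
for q in C: print(q.round(1))
e=C[1]-C[0];print(np.degrees(np.arctan2(e[1],e[0])),np.linalg.norm(e)); e=C[1]-C[2];print(np.degrees(np.arctan2(-e[0],e[1])),np.linalg.norm(e)); e=C[2]-C[3];print(np.degrees(np.arctan2(e[1],e[0])))
print((C[0]+C[2])/2)
```

```text
[303 181  39  43 748] [322.14973262 202.04411765] [ 494.57608828 -345.51418587  105.        ] [ 494.57916632 -349.2914528    93.        ]
[ 367.8 -307.3   74. ]
[ 595.6 -259.2   74. ]
[ 622.8 -391.3   74. ]
[ 415.1 -434.9   74. ]
11.938224679135052 232.80618850554004
11.619101236942013 134.86389637241422
11.881629152234341
[ 495.28429956 -349.28773273   74.        ]
```

```bash
python3 -m pendant '[{"turn":[0,0,0],"dp":[0,-0.001,-0.04],"claw":0.087},{"turn":[0,0,0],"dp":[0,-0.001,-0.08],"claw":0.087},{"turn":[0,0,0],"dp":[0,-0.001,-0.105],"claw":0.087},{"turn":[0,0,0],"dp":[0,-0.001,-0.12],"claw":0.087},{"turn":[0,0,0],"dp":[0,-0.001,-0.12],"claw":0.087},{"turn":[0,0,0],"dp":[0,-0.001,-0.12],"claw":0.03},{"turn":[0,0,0],"dp":[0,-0.001,-0.12],"claw":0.02},{"turn":[0,0,0],"dp":[0,-0.001,-0.12],"claw":0.02}]'
python3 -m pendant '[{"turn":[0,0,0],"dp":[0,0,0],"claw":0.02},{"turn":[0,0,0],"dp":[0,0,0],"claw":0.02},{"turn":[0,0,0],"dp":[0,0,0],"claw":0.02},{"turn":[0,0,0],"dp":[0,0,0],"claw":0.02}]'
```

```text
t: 2.05
ee_pos: [495.9, -349.5, 84.2]
orientation: [2.219, 2.22, 0.001]
ft_force: [-0.1, 0.3, 0.3]
width: 66.9
t: 2.45
ee_pos: [494.7, -349.0, 82.7]
orientation: [-2.221, -2.221, 0.0]
ft_force: [-3.7, -0.3, 3.8]
width: 34.6
```

```bash
python3 -m pendant '[{"turn":[0,0,0],"dp":[0,0,0.005],"claw":0.02},{"turn":[0,0,0],"dp":[0,0,0.012],"claw":0.02},{"turn":[0,0,0],"dp":[0,0,0.025],"claw":0.02},{"turn":[0,0,0],"dp":[0,0,0.045],"claw":0.02},{"turn":[0,0,0],"dp":[0,0,0.07],"claw":0.02},{"turn":[0,0,0],"dp":[0,0,0.1],"claw":0.02},{"turn":[0,0,0],"dp":[0,0,0.12],"claw":0.02},{"turn":[0,0,0],"dp":[0,0,0.13],"claw":0.02}]'
python3 -m pendant '[{"turn":[0,0,0],"dp":[0,0,0.02],"claw":0.02},{"turn":[0,0,0],"dp":[0,0,0.045],"claw":0.02},{"turn":[0,0,0],"dp":[0,0,0.075],"claw":0.02},{"turn":[0,0,0],"dp":[0,0,0.1],"claw":0.02},{"turn":[0,0,0],"dp":[0,0,0.12],"claw":0.02},{"turn":[0,0,0],"dp":[0,0,0.13],"claw":0.02},{"turn":[0,0,0],"dp":[0,0,0.13],"claw":0.02}]'
python3 - <<'E'
from h import *
snap('side','side2');snap('wrist','w2');snap('scene','scene2')
E
```

```text
t: 3.25
ee_pos: [495.9, -349.5, 215.8]
orientation: [2.219, 2.219, 0.001]
ft_force: [-0.2, -0.9, -3.4]
width: 33.3
t: 3.95
ee_pos: [495.3, -349.2, 343.8]
orientation: [2.22, 2.22, 0.001]
ft_force: [0.5, -0.1, -3.3]
width: 33.4
```

View pics/side2.png

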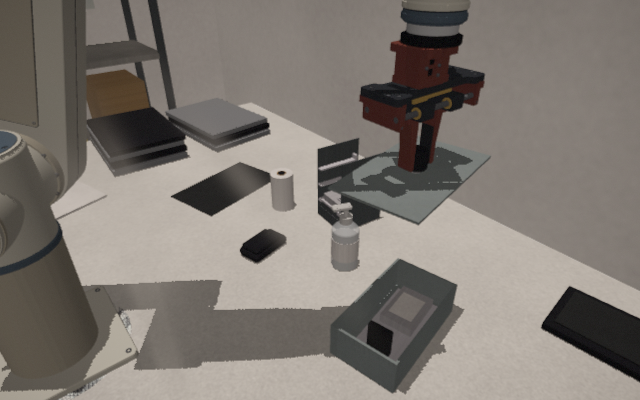

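View pics/w2.png

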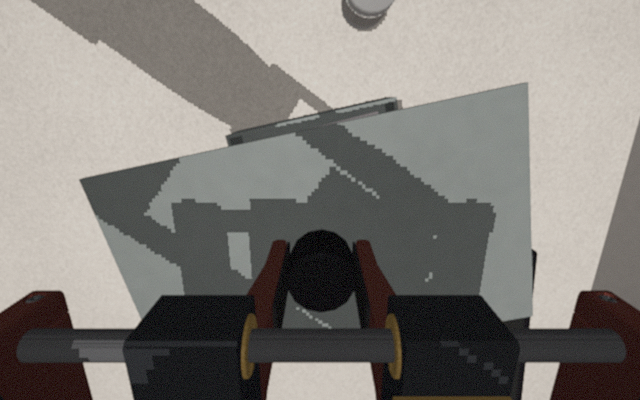

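View pics/scene2.png

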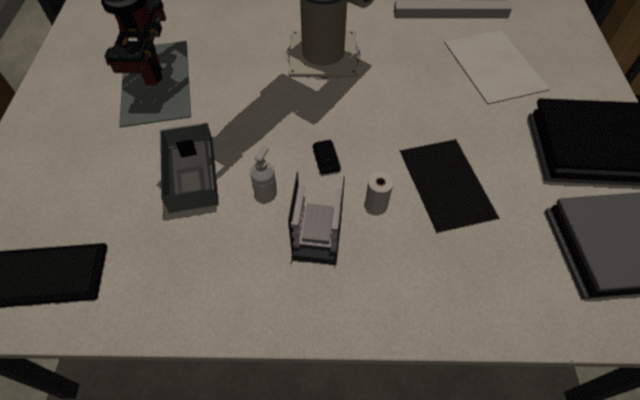

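```bash
python3 -m pendant '[{"turn":[0,0,0],"dp":[0,0.015,0],"claw":0.02},{"turn":[0,0,0],"dp":[0,0.045,0],"claw":0.02},{"turn":[0,0,0],"dp":[0,0.085,0],"claw":0.02},{"turn":[0,0,0],"dp":[0,0.125,0],"claw":0.02},{"turn":[0,0,0],"dp":[0,0.165,0],"claw":0.02},{"turn":[0,0,0],"dp":[0,0.205,0],"claw":0.02},{"turn":[0,0,0],"dp":[0,0.245,0],"claw":0.02},{"turn":[0,0,0],"dp":[0,0.285,0],"claw":0.02}]'
python3 -m pendant '[{"turn":[0,0,0.01],"dp":[0.002,0.04,0],"claw":0.02},{"turn":[0,0,0.02],"dp":[0.005,0.08,0],"claw":0.02},{"turn":[0,0,0.03],"dp":[0.008,0.12,0],"claw":0.02},{"turn":[0,0,0.04],"dp":[0.011,0.16,0],"claw":0.02},{"turn":[0,0,0.05],"dp":[0.014,0.20,0],"claw":0.02},{"turn":[0,0,0.05],"dp":[0.016,0.24,0],"claw":0.02},{"turn":[0,0,0.05],"dp":[0.018,0.28,0],"claw":0.02},{"turn":[0,0,0.05],"dp":[0.02,0.31,0],"claw":0.02}]'
python3 -m pendant '[{"turn":[0,0,0],"dp":[0,0.03,0],"claw":0.02},{"turn":[0,0,0],"dp":[0,0.055,0],"claw":0.02},{"turn":[0,0,0],"dp":[0,0.075,0],"claw":0.02},{"turn":[0,0,0],"dp":[0,0.084,0],"claw":0.02},{"turn":[0,0,0],"dp":[0,0.084,0],"claw":0.02},{"turn":[0,0,0],"dp":[0,0.084,0],"claw":0.02}]'
python3 - <<'E'
from h import *
snap('side','side3');snap('wrist','w3');snap('scene','scene3');o=ctrl.get_obs(); print(o['t'],o['ee_pos'],o['orientation'])
E
```

```text
t: 4.9
ee_pos: [493.9, -61.7, 341.8]
orientation: [-2.22, -2.22, 0.001]
ft_force: [1.2, -0.2, -3.9]
width: 33.4
t: 5.7
ee_pos: [513.6, 248.6, 341.6]
orientation: [-2.163, -2.277, 0.002]
ft_force: [0.5, 0.1, -2.8]
width: 33.6
t: 6.3
ee_pos: [514.8, 329.3, 342.4]
orientation: [2.165, 2.276, -0.002]
ft_force: [0.5, -0.3, -2.7]
width: 33.5
6.45 [515.1328357  328.9891335  342.82103717] [ 2.16646348e+00  2.27485716e+00 -1.65372768e-04]
```

View pics/side3.png

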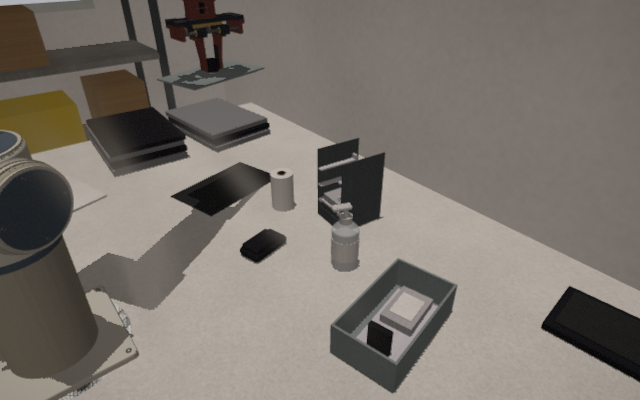

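View pics/w3.png

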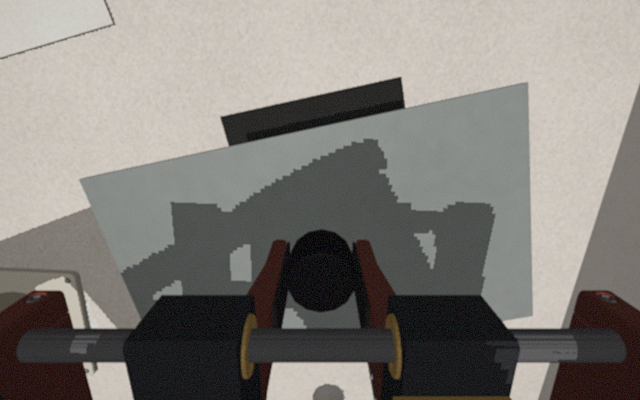

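View pics/scene3.png

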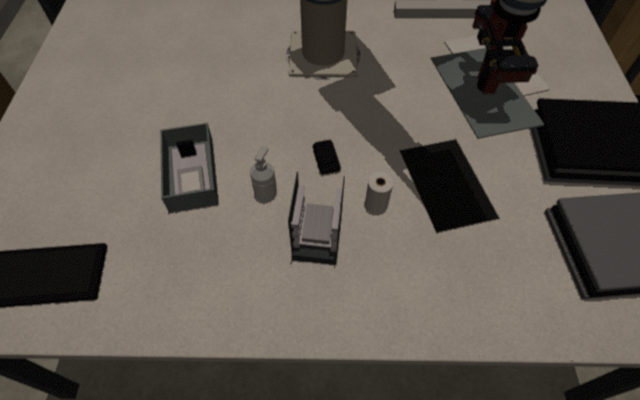

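Run:
```python
from h import *
im=load('w3')
a,b=[onz(im,q,3) for q in [(221.5,117),(401.5,77.5)]]; c,d=[onz(im,q,335) for q in [(81,180),(527.5,83)]]
for e in (b-a,d-c): print(np.linalg.norm(e),np.degrees(np.arctan2(e[1],e[0])))
def ctr(a,b,h):
    u=(b-a)/np.linalg.norm(b-a); n=np.array([u[1],-u[0],0]); return (a+b)/2+n*h
print(ctr(a,b,85),ctr(c,d,68.5))
```

```text
266.83821305868685 14.586772899011136
231.15777224097613 14.805722528997324
[517.46631394 329.34571156   3.        ] [516.79370848 328.68970578 335.        ]
```

```bash
python3 -m pendant '[{"turn":[0,0,0],"dp":[0.001,0.001,-0.02],"claw":0.02},{"turn":[0,0,0],"dp":[0.001,0.001,-0.055],"claw":0.02},{"turn":[0,0,0],"dp":[0.001,0.001,-0.095],"claw":0.02},{"turn":[0,0,0],"dp":[0.001,0.001,-0.14],"claw":0.02},{"turn":[0,0,0],"dp":[0.001,0.001,-0.185],"claw":0.02},{"turn":[0,0,0],"dp":[0.001,0.001,-0.225],"claw":0.02},{"turn":[0,0,0],"dp":[0.001,0.001,-0.255],"claw":0.02},{"turn":[0,0,0],"dp":[0.001,0.001,-0.275],"claw":0.02}]'
python3 -m pendant '[{"turn":[0,0,0],"dp":[0,0,-0.01],"claw":0.02},{"turn":[0,0,0],"dp":[0,0,-0.018],"claw":0.02},{"turn":[0,0,0],"dp":[0,0,-0.025],"claw":0.02},{"turn":[0,0,0],"dp":[0,0,-0.03],"claw":0.02},{"turn":[0,0,0],"dp":[0,0,-0.035],"claw":0.02},{"turn":[0,0,0],"dp":[0,0,-0.039],"claw":0.02},{"turn":[0,0,0],"dp":[0,0,-0.039],"claw":0.02},{"turn":[0,0,0],"dp":[0,0,-0.039],"claw":0.02}]'
python3 - <<'E'
from h import *
snap('side','side4')
E
```

```text
t: 7.25
ee_pos: [515.3, 329.6, 65.3]
orientation: [-2.166, -2.275, 0.004]
ft_force: [-0.1, 0.0, -4.0]
width: 33.4
t: 8.05
ee_pos: [516.1, 331.1, 28.8]
orientation: [2.165, 2.276, 0.0]
ft_force: [0.7, 0.2, -4.4]
width: 33.5
```

View pics/side4.png

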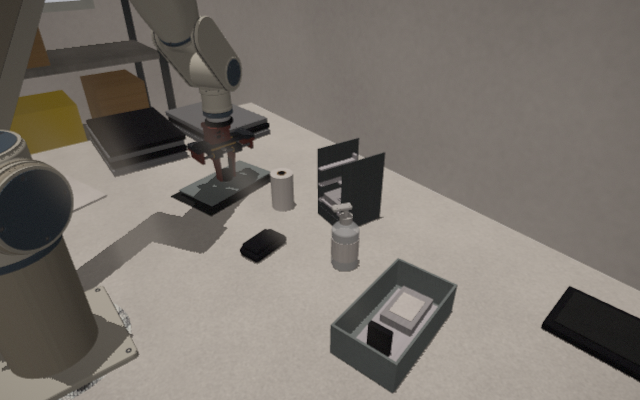

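```bash
python3 -m pendant '[{"turn":[0,0,0],"dp":[0,0,-0.002],"claw":0.02},{"turn":[0,0,0],"dp":[0,0,-0.004],"claw":0.02},{"turn":[0,0,0],"dp":[0,0,-0.005],"claw":0.02},{"turn":[0,0,0],"dp":[0,0,-0.005],"claw":0.02},{"turn":[0,0,0],"dp":[0,0,-0.005],"claw":0.02}]'
python3 -m pendant '[{"turn":[0,0,0],"dp":[0,0,-0.001],"claw":0.02},{"turn":[0,0,0],"dp":[0,0,-0.001],"claw":0.02}]'
python3 -m pendant '[{"turn":[0,0,0],"dp":[0,0,-0.001],"claw":0.02},{"turn":[0,0,0],"dp":[0,0,-0.001],"claw":0.02}]'
```

```text
t: 8.6
ee_pos: [516.0, 331.0, 23.7]
orientation: [-2.165, -2.276, 0.0]
ft_force: [-0.5, -0.7, -3.6]
width: 33.7
t: 8.8
ee_pos: [515.9, 331.0, 22.6]
orientation: [-2.165, -2.276, 0.0]
ft_force: [0.3, 0.0, -4.0]
width: 33.4
t: 9.0
ee_pos: [516.1, 331.1, 21.8]
orientation: [2.165, 2.276, 0.0]
ft_force: [0.4, 0.2, -1.6]
width: 33.5
```

Contact is beginning; half a millimetre more, then release.

```bash
python3 -m pendant '[{"turn":[0,0,0],"dp":[0,0,-0.0005],"claw":0.02},{"turn":[0,0,0],"dp":[0,0,-0.0005],"claw":0.02}]'
python3 -m pendant '[{"turn":[0,0,0],"dp":[0,0,0],"claw":0.04},{"turn":[0,0,0],"dp":[0,0,0],"claw":0.05},{"turn":[0,0,0],"dp":[0,0,0],"claw":0.07},{"turn":[0,0,0],"dp":[0,0,0],"claw":0.07},{"turn":[0,0,0],"dp":[0,0,0],"claw":0.07}]'
python3 -m pendant '[{"turn":[0,0,0],"dp":[0,0,0.01],"claw":0.07},{"turn":[0,0,0],"dp":[0,0,0.04],"claw":0.07},{"turn":[0,0,0],"dp":[0,0,0.085],"claw":0.07},{"turn":[0,0,0],"dp":[0,0,0.13],"claw":0.07},{"turn":[0,0,0],"dp":[0,0,0.18],"claw":0.07},{"turn":[0,0,0],"dp":[0,0,0.23],"claw":0.07},{"turn":[0,0,0],"dp":[0,0,0.27],"claw":0.07},{"turn":[0,0,0],"dp":[0,0,0.31],"claw":0.07}]'
python3 - <<'E'
from h import *
snap('wrist','w5');snap('side','side5')
E
```

```text
t: 9.2
ee_pos: [516.1, 331.1, 21.7]
orientation: [2.165, 2.276, 0.0]
ft_force: [-2.3, -2.4, 4.1]
width: 33.6
t: 9.7
ee_pos: [516.0, 331.0, 21.1]
orientation: [2.165, 2.276, 0.0]
ft_force: [-0.8, -0.0, 0.3]
width: 67.9
t: 10.5
ee_pos: [515.7, 330.8, 334.3]
orientation: [2.165, 2.276, 0.003]
ft_force: [0.1, 0.4, 0.0]
width: 70.0
```

View pics/w5.png

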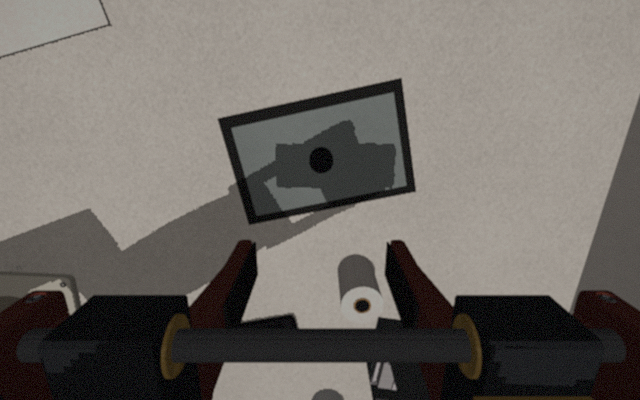

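View pics/side5.png

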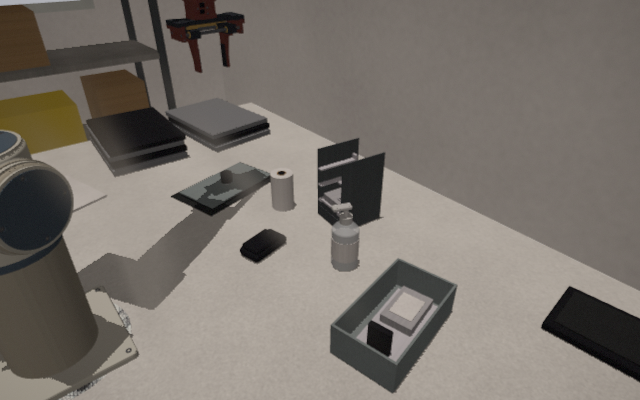

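Run:
```python
from h import *
S=load('scene3');D=load('side3')
for sc,sd in (((288.2,218.2),(384.3,152.4)),((343.8,176.5),(317.6,148.5)),((291.5,261.7),(378.9,216.8))):
    print(tri([(S,sc),(D,sd)]))
crop('scene3',280,165,355,275,'c5',5.4)
```

```text
(array([742.42475674, -66.5276241 , 188.79312542]), [0.5108472132967518, 0.4362428892515017])
(array([633.97019468,  50.08612819, 187.69496011]), [0.3845916960723832, 0.3424333915099565])
(array([ 7.48004508e+02, -6.61157614e+01,  2.87501702e-01]), [0.993788271902385, 0.9011837784475102])
```

View pics/c5.png

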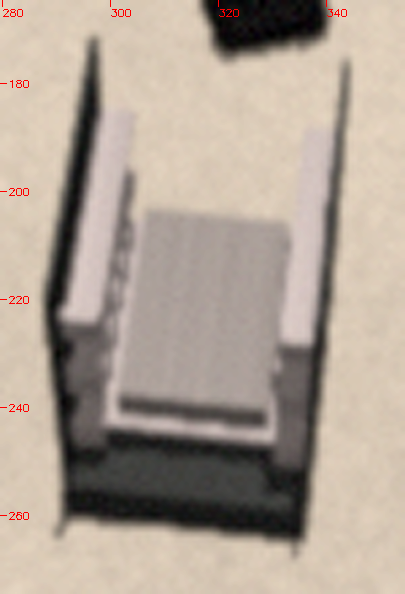

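```bash
python3 -m pendant '[{"turn":[0,0,0],"dp":[0.021,-0.036,0.008],"claw":0.07},{"turn":[0,0,0],"dp":[0.042,-0.072,0.016],"claw":0.07},{"turn":[0,0,0],"dp":[0.063,-0.108,0.024],"claw":0.07},{"turn":[0,0,0],"dp":[0.084,-0.144,0.032],"claw":0.07},{"turn":[0,0,0],"dp":[0.105,-0.18,0.04],"claw":0.07},{"turn":[0,0,0],"dp":[0.126,-0.216,0.048],"claw":0.07},{"turn":[0,0,0],"dp":[0.147,-0.252,0.056],"claw":0.07},{"turn":[0,0,-0.05],"dp":[0.168,-0.288,0.06],"claw":0.07}]'
python3 -m pendant '[{"turn":[0,0,0],"dp":[0,0,0],"claw":0.07},{"turn":[0,0,0],"dp":[0,0,0],"claw":0.07},{"turn":[0,0,0],"dp":[0,0,0],"claw":0.07}]'
python3 - <<'E'
from h import *
snap('wrist','w6')
E
python3 -m pendant '[{"turn":[0,0,0],"dp":[0,-0.02,0],"claw":0.07},{"turn":[0,0,0],"dp":[0,-0.05,0],"claw":0.07},{"turn":[0,0,0],"dp":[0,-0.08,0],"claw":0.07},{"turn":[0,0,0],"dp":[0,-0.1,0],"claw":0.07},{"turn":[0,0,0],"dp":[0,-0.1,0],"claw":0.07},{"turn":[0,0,0],"dp":[0,-0.1,0],"claw":0.07},{"turn":[0,0,0],"dp":[0,-0.1,0],"claw":0.07}]'
python3 - <<'E'
from h import *
snap('wrist','w7')
E
```

```text
t: 11.4
ee_pos: [684.4, 41.4, 391.7]
orientation: [2.222, 2.221, 0.0]
ft_force: [-0.3, 0.1, -1.1]
width: 70.2
t: 11.7
ee_pos: [683.2, 43.9, 390.6]
orientation: [-2.22, -2.222, 0.001]
ft_force: [-1.1, 0.9, 0.6]
width: 69.9
t: 12.45
ee_pos: [684.0, -56.0, 391.2]
orientation: [-2.22, -2.222, -0.0]
ft_force: [0.1, -0.2, 0.2]
width: 69.5
```

View pics/w6.png

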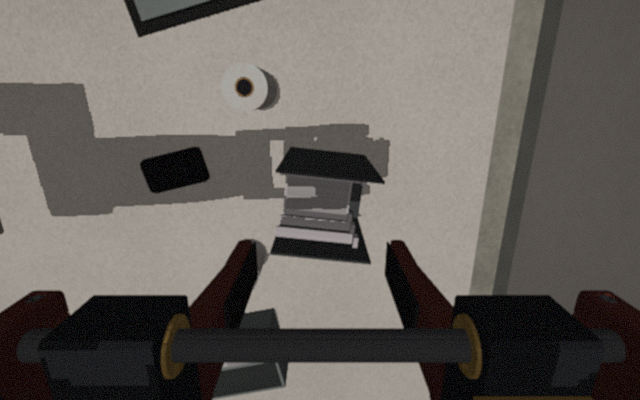

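View pics/w7.png

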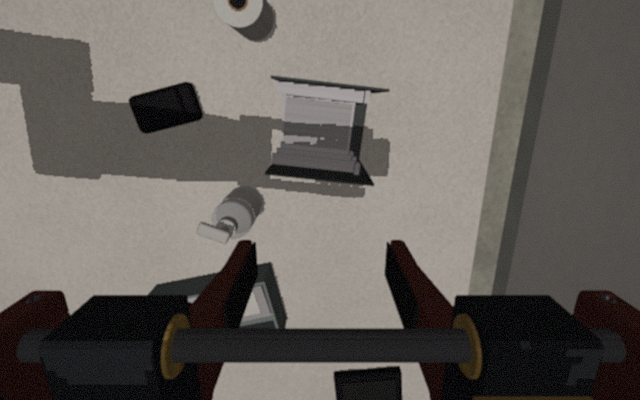

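Run:
```python
from h import *
crop('w6',260,140,400,270,'c6',5); crop('w7',255,65,400,195,'c7',5)
```

```text
(no output)
```

View pics/c6.png

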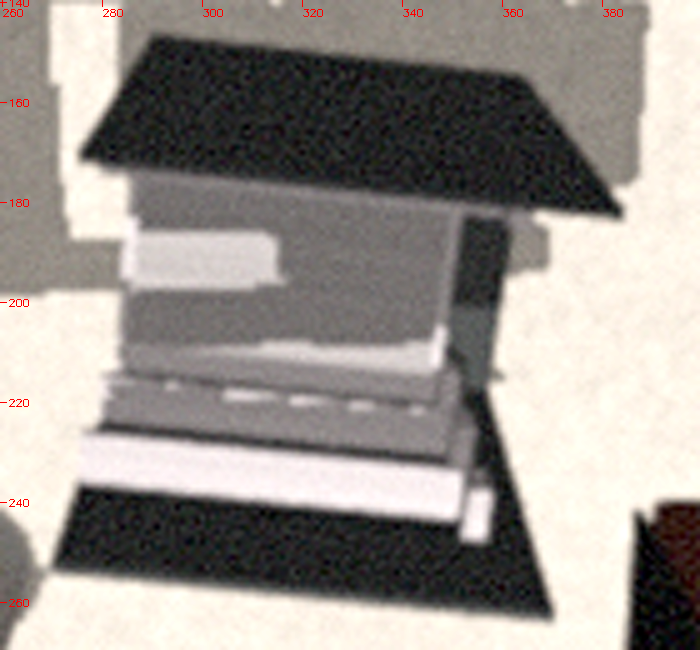

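View pics/c7.png

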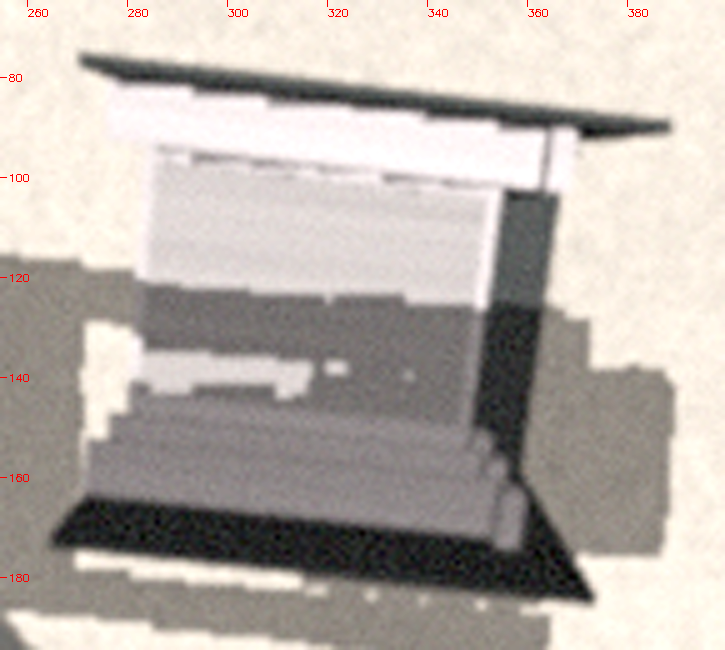

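Run:
```python
from h import *
a=load('w6');b=load('w7');S=load('scene3');D=load('side3')
P={}
P['fr']=tri([(a,(269.9,253.9)),(b,(264.9,173.5))]); P['br']=tri([(a,(369.9,263.1)),(b,(372.9,184.9))])
P['br+']=tri([(a,(369.9,263.1)),(b,(372.9,184.9)),(S,(288.2,218.2)),(D,(384.3,152.4))])
for k in P: print(k,P[k])
for z in (186,189):
    Q=[onz(a,(269.9,253.9),z),onz(a,(369.9,263.1),z),onz(b,(264.9,173.5),z),onz(b,(372.9,184.9),z),onz(a,(275.5,171.1),z),onz(a,(383.9,182.9),z),onz(b,(270.5,75.5),z),onz(b,(388.5,88.9),z),onz(D,(317.6,148.5),z),onz(D,(358.3,137.6),z),onz(D,(341,164.3),z),onz(D,(384.3,152.4),z),onz(S,(288.2,218.2),z),onz(S,(343.8,176.5),z),onz(S,(296.7,171.5),z)]
    for n,q in zip('a-yf a-yb b-yf b-yb a+yf_in a+yb_in b+yf b+yb D+yf D+yb D-yf D-yb S-yb S+yf S-yf'.split(),Q): print(n,q.round(1))
    for i in (0,2,4,6,8,10):
        e=Q[i+1]-Q[i]; print(np.degrees(np.arctan2(e[1],e[0])).round(2),np.linalg.norm(e).round(1),end=' | ')
    print()
```

```text
fr (array([621.89250791, -53.78077076, 188.60137694]), [0.02604199150784661, 0.02812584351876541])
br (array([744.80315272, -67.85472929, 185.4183941 ]), [0.011890419670734854, 0.01281181993285484])
br+ (array([743.54092346, -66.33559651, 189.05195291]), [0.6234422421735457, 0.753693899270007, 0.7940589770922525, 0.42437258166319997])
a-yf [621.5 -55.1 186. ]
a-yb [744.7 -67.5 186. ]
b-yf [621.4 -54.4 186. ]
b-yb [744.7 -67.7 186. ]
a+yf_in [632.6  48.4 186. ]
a+yb_in [756.1  34.7 186. ]
b+yf [632.5  49.7 186. ]
b+yb [756.1  36.6 186. ]
D+yf [636.3  54.2 186. ]
D+yb [760.1  40.9 186. ]
D-yf [624.2 -46.2 186. ]
D-yb [747.1 -63.7 186. ]
S-yb [740. -66. 186.]
S+yf [633.5  49.6 186. ]
S-yf [621.1 -53.2 186. ]
-5.78 123.8 | -6.17 124.0 | -6.32 124.2 | -6.07 124.3 | -6.13 124.5 | -8.11 124.1 | 
a-yf [622.  -53.6 189. ]
a-yb [744.2 -65.9 189. ]
b-yf [621.9 -53.7 189. ]
b-yb [744.2 -66.9 189. ]
a+yf_in [633.   49.1 189. ]
a+yb_in [755.5  35.5 189. ]
b+yf [633.   49.6 189. ]
b+yb [755.5  36.5 189. ]
D+yf [632.2  49.1 189. ]
D+yb [755.2  35.9 189. ]
D-yf [620.2 -50.6 189. ]
D-yb [742.2 -68.  189. ]
S-yb [741.8 -65.7 189. ]
S+yf [635.6  49.4 189. ]
S-yf [623.4 -53.  189. ]
-5.78 122.8 | -6.17 123.0 | -6.32 123.2 | -6.07 123.3 | -6.13 123.6 | -8.11 123.3 |
```

```bash
python3 -m pendant '[{"turn":[0,0,0],"dp":[-0.037,-0.033,0],"claw":0.045},{"turn":[0,0,0],"dp":[-0.073,-0.065,0],"claw":0.045},{"turn":[0,0,0],"dp":[-0.11,-0.098,0],"claw":0.045},{"turn":[0,0,0],"dp":[-0.146,-0.13,0],"claw":0.045},{"turn":[0,0,0.05],"dp":[-0.183,-0.163,-0.02],"claw":0.045},{"turn":[0,0,0.1],"dp":[-0.22,-0.195,-0.05],"claw":0.045},{"turn":[0,0,0.15],"dp":[-0.24,-0.228,-0.08],"claw":0.045},{"turn":[0,0,0.2],"dp":[-0.25,-0.27,-0.11],"claw":0.045}]'
python3 -m pendant '[{"turn":[0,0,0],"dp":[0,0,0],"claw":0.045},{"turn":[0,0,0],"dp":[0,0,0],"claw":0.045},{"turn":[0,0,0],"dp":[0,0,0],"claw":0.045}]'
python3 - <<'E'
from h import *
snap('wrist','w8'); crop('side3',325,255,465,390,'c8',5)
o=ctrl.get_obs(); print(o['ee_pos'],Rot.from_rotvec(o['orientation']).as_matrix().round(3))
E
```

```text
t: 13.3
ee_pos: [435.3, -317.7, 287.7]
orientation: [1.984, 2.435, 0.0]
ft_force: [0.9, -0.6, 0.2]
width: 44.9
t: 13.6
ee_pos: [437.7, -317.3, 288.7]
orientation: [1.987, 2.432, 0.001]
ft_force: [0.9, 0.2, -0.4]
width: 44.8
[ 437.84235982 -317.17473463  288.90964535] [[-0.2    0.98   0.002]
 [ 0.98   0.2   -0.001]
 [-0.001  0.001 -1.   ]]
```

View pics/w8.png

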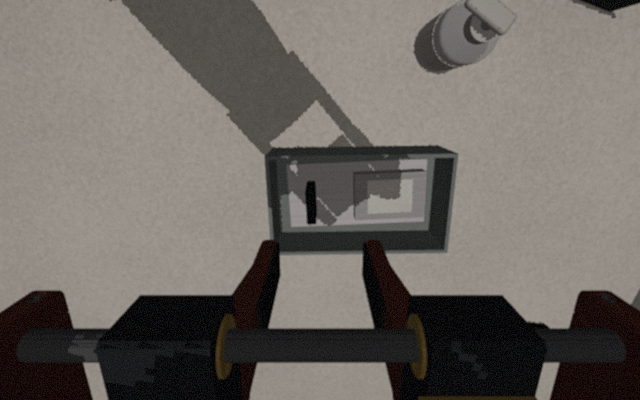

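View pics/c8.png

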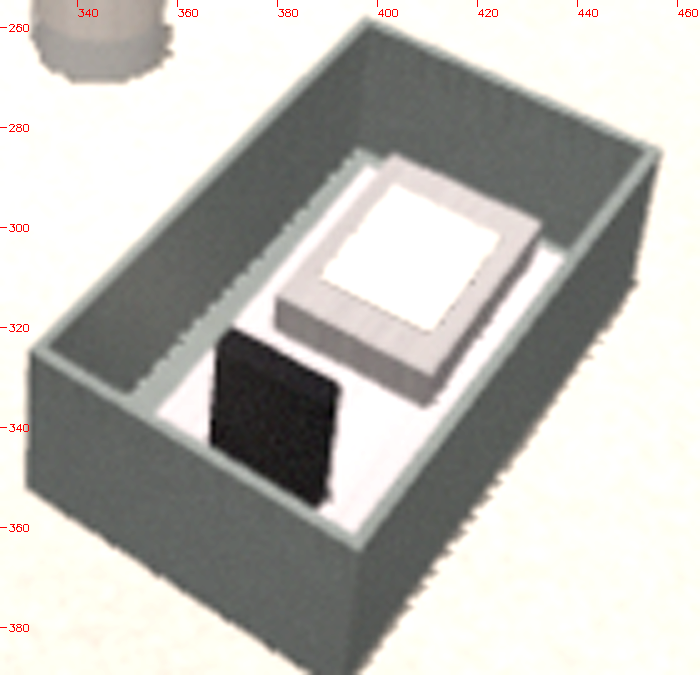

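Run:
```python
from h import *
crop('w8',260,140,465,260,'c9',3.9)
im=load('w8'); p=im['pixels'].max(2); k=(p<22).astype(np.uint8); k[:170]=0;k[230:]=0;k[:,:300]=0;k[:,320:]=0
c=max(cv2.findContours(k,0,1)[0],key=cv2.contourArea)[:,0].astype(float); print(c.min(0),c.max(0), cv2.minAreaRect(c.astype(np.float32)))
```

```text
[306. 182.] [315. 222.] ((310.5012512207031, 202.02496337890625), (40.24972152709961, 8.888895988464355), 87.1375961303711)
```

View pics/c9.png

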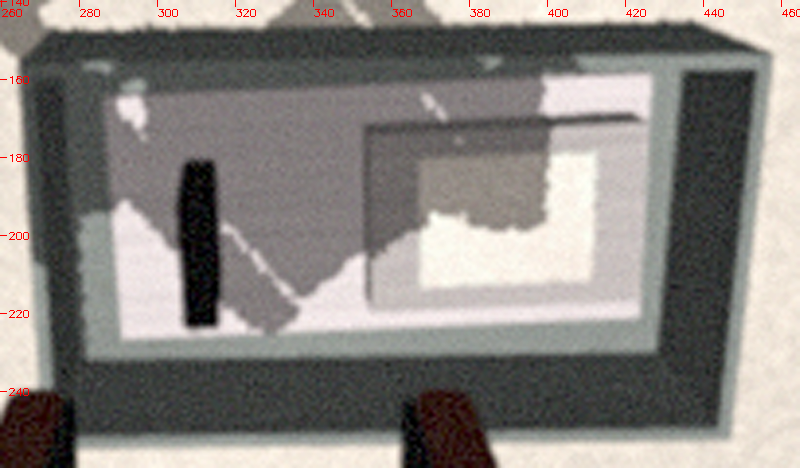

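Run:
```python
from h import *
im=load('w8')
C=[onz(im,q,9.5) for q in [(286.4,163.9),(426.7,158.2),(423.9,220.5),(290.8,226.7)]]
for q in C: print(q.round(1))
def ang(e): return np.degrees(np.arctan2(e[1],e[0])).round(2),np.linalg.norm(e).round(1)
print(ang(C[1]-C[0]),ang(C[2]-C[3]),ang(C[0]-C[3]),ang(C[1]-C[2]))
c=sum(C)/4; 
for y in (10,11,11.7,12.5):
    x=np.array([np.cos(np.radians(y)),np.sin(np.radians(y)),0]); print(y,'ctr',c.round(1),'handle from ctr',(c-63*x).round(1), 'from front',((C[0]+C[3])/2+32*x).round(1))
for q in [(305.5,185),(306.5,222),(310.2,202)]: print('top',onz(im,q,64.5).round(1))
for q in [(315.5,185),(315.5,222)]: print('bot',onz(im,q,9.5).round(1))
D=load('side3')
T=[(371.2-.5,320.6),(392.3,332.2)]
for q in T: print('side top back edge',onz(D,q,64.5).round(1))
# tub rim inner
o=ctrl.get_obs();print(o['ee_pos'])
```

```text
[ 393.9 -328.5    9.5]
[ 577.7 -283.3    9.5]
[ 600.1 -370.2    9.5]
[ 415.4 -417.3    9.5]
(np.float64(13.81), np.float64(189.3)) (np.float64(14.3), np.float64(190.7)) (np.float64(103.62), np.float64(91.4)) (np.float64(104.5), np.float64(89.8))
10 ctr [ 496.8 -349.8    9.5] handle from ctr [ 434.7 -360.7    9.5] from front [ 436.1 -367.3    9.5]
11 ctr [ 496.8 -349.8    9.5] handle from ctr [ 434.9 -361.8    9.5] from front [ 436.  -366.8    9.5]
11.7 ctr [ 496.8 -349.8    9.5] handle from ctr [ 435.1 -362.6    9.5] from front [ 436.  -366.4    9.5]
12.5 ctr [ 496.8 -349.8    9.5] handle from ctr [ 435.3 -363.4    9.5] from front [ 435.9 -365.9    9.5]
top [ 424.3 -337.6   64.5]
top [ 434.3 -384.4   64.5]
top [ 433.9 -357.7   64.5]
bot [ 438.2 -349.5    9.5]
bot [ 448.8 -403.2    9.5]
side top back edge [ 433.7 -344.4   64.5]
side top back edge [ 443.8 -384.9   64.5]
[ 437.84235982 -317.17473463  288.90964535]
```

```bash
python3 -m pendant '[{"turn":[0,0,0.045],"dp":[-0.0025,-0.025,0],"claw":0.045},{"turn":[0,0,0.045],"dp":[-0.0025,-0.048,-0.03],"claw":0.045},{"turn":[0,0,0.045],"dp":[-0.0025,-0.048,-0.07],"claw":0.045},{"turn":[0,0,0.045],"dp":[-0.0025,-0.048,-0.11],"claw":0.045},{"turn":[0,0,0.045],"dp":[-0.0025,-0.048,-0.15],"claw":0.045},{"turn":[0,0,0.045],"dp":[-0.0025,-0.048,-0.18],"claw":0.045},{"turn":[0,0,0.045],"dp":[-0.0025,-0.048,-0.2],"claw":0.045},{"turn":[0,0,0.045],"dp":[-0.0025,-0.048,-0.205],"claw":0.045}]'
python3 -m pendant '[{"turn":[0,0,0],"dp":[0,0,0],"claw":0.045},{"turn":[0,0,0],"dp":[0,0,0],"claw":0.045},{"turn":[0,0,0],"dp":[0,0,0],"claw":0.045}]'
python3 - <<'E'
from h import *
snap('wrist','w9'); snap('side','side9'); crop('side9',300,200,480,390,'c10',3.1)
E
```

```text
t: 14.45
ee_pos: [434.4, -364.4, 81.4]
orientation: [-1.93, -2.476, -0.0]
ft_force: [0.7, -0.3, 1.2]
width: 45.2
t: 14.75
ee_pos: [435.2, -366.5, 84.4]
orientation: [1.931, 2.474, -0.0]
ft_force: [-0.6, -0.4, 0.2]
width: 45.0
```

View pics/w9.png

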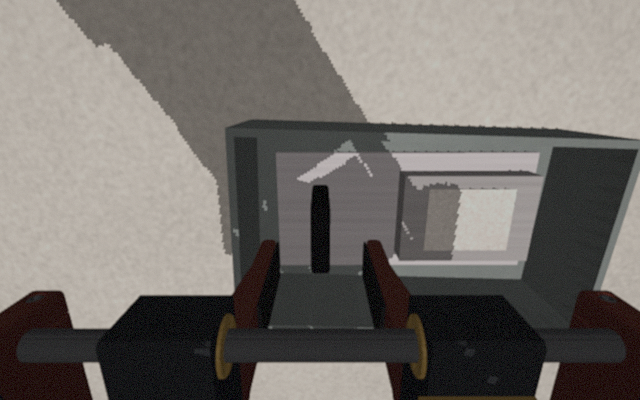

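View pics/c10.png

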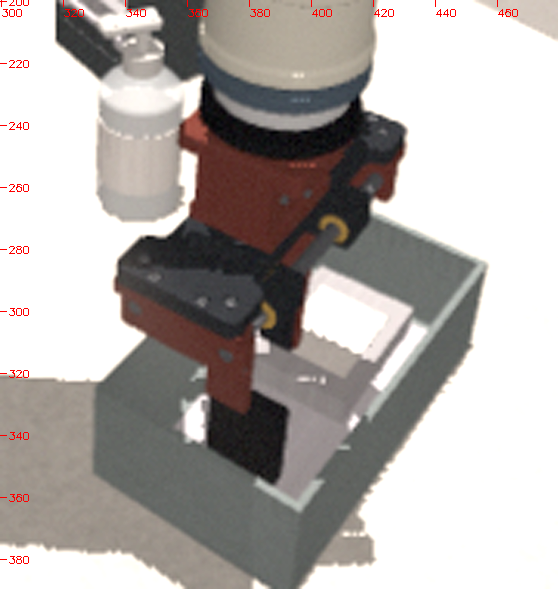

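```bash
python3 - <<'E'
from h import *
im=load('w9');a=onz(im,(321,186),64.5);b=onz(im,(320,273),64.5);print(a,b,(a+b)/2, np.linalg.norm(a-b)); o=ctrl.get_obs(); print(o['ee_pos'])
E
python3 -m pendant '[{"turn":[0,0,0],"dp":[0,0,-0.02],"claw":0.045},{"turn":[0,0,0],"dp":[0,0,-0.035],"claw":0.045},{"turn":[0,0,0],"dp":[0,0,-0.048],"claw":0.045},{"turn":[0,0,0],"dp":[0,0,-0.054],"claw":0.045},{"turn":[0,0,0],"dp":[0,0,-0.054],"claw":0.045},{"turn":[0,0,0],"dp":[0,0,-0.054],"claw":0.045}]'
```

```text
[ 427.60074441 -331.56684869   64.5       ] [ 440.53312608 -385.83979064   64.5       ] [ 434.06693524 -358.70331967   64.5       ] 55.79246117522094
[ 434.80598917 -366.39572592   84.09984538]
t: 15.45
ee_pos: [434.2, -366.1, 28.9]
orientation: [-1.933, -2.476, 0.0]
ft_force: [-0.6, -0.8, 0.6]
width: 45.0
```

```bash
python3 -m pendant '[{"turn":[0,0,0],"dp":[0,0,0],"claw":0.02},{"turn":[0,0,0],"dp":[0,0,0],"claw":0.005},{"turn":[0,0,0],"dp":[0,0,0],"claw":0.003},{"turn":[0,0,0],"dp":[0,0,0],"claw":0.003},{"turn":[0,0,0],"dp":[0,0,0],"claw":0.003},{"turn":[0,0,0],"dp":[0,0,0],"claw":0.003}]'
python3 -m pendant '[{"turn":[0,0,0],"dp":[0,0,0.004],"claw":0.003},{"turn":[0,0,0],"dp":[0,0,0.01],"claw":0.003},{"turn":[0,0,0],"dp":[0,0,0.02],"claw":0.003},{"turn":[0,0,0],"dp":[0,0,0.03],"claw":0.003},{"turn":[0,0,0],"dp":[0,0,0.03],"claw":0.003},{"turn":[0,0,0],"dp":[0,0,0.03],"claw":0.003}]'
python3 - <<'E'
from h import *
snap('side','side10'); crop('side10',300,200,480,390,'c11',3.1)
E
```

```text
t: 16.05
ee_pos: [434.3, -366.0, 29.1]
orientation: [1.933, 2.476, -0.0]
ft_force: [-0.1, 0.4, 1.8]
width: 12.2
t: 16.65
ee_pos: [434.4, -366.2, 59.5]
orientation: [1.933, 2.475, -0.0]
ft_force: [0.3, -1.0, -4.1]
width: 11.8
```

View pics/c11.png

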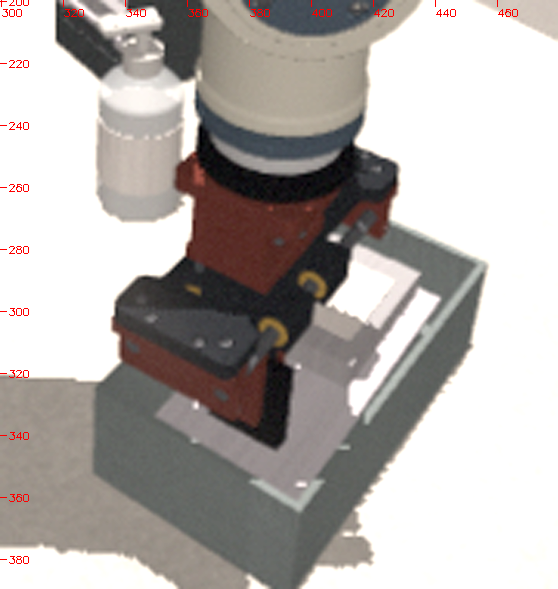

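```bash
python3 -m pendant '[{"turn":[0,0,0],"dp":[0,0,0.02],"claw":0.003},{"turn":[0,0,0],"dp":[0,0,0.05],"claw":0.003},{"turn":[0,0,0],"dp":[0,0,0.085],"claw":0.003},{"turn":[0,0,0],"dp":[0,0,0.12],"claw":0.003},{"turn":[0,0,0],"dp":[0,0,0.155],"claw":0.003},{"turn":[0,0,0],"dp":[0,0,0.185],"claw":0.003},{"turn":[0,0,0],"dp":[0,0,0.205],"claw":0.003},{"turn":[0,0,0],"dp":[0,0,0.21],"claw":0.003}]'
python3 - <<'E'
from h import *
snap('wrist','w11'); snap('side','side11')
S=load('scene3');D=load('side3')
for n,z,pt in (('bot top',112,(261.5,176)),('roll top',100,(380.3,182))): print(n,onz(S,pt,z))
b=load('w7');print(onz(b,(233,215),112)); print(onz(load('w6'),(244.5,87.5),100))
E
```

```text
t: 17.5
ee_pos: [434.9, -366.6, 271.0]
orientation: [1.931, 2.473, -0.0]
ft_force: [0.1, 0.2, -3.0]
width: 11.8
bot top [ 580.47689708 -141.4634044   112.        ]
roll top [586.12880913 141.39338077 100.        ]
[ 560.28206472 -131.16863136  112.        ]
[584.85108631 140.10053005 100.        ]
```

View pics/w11.png

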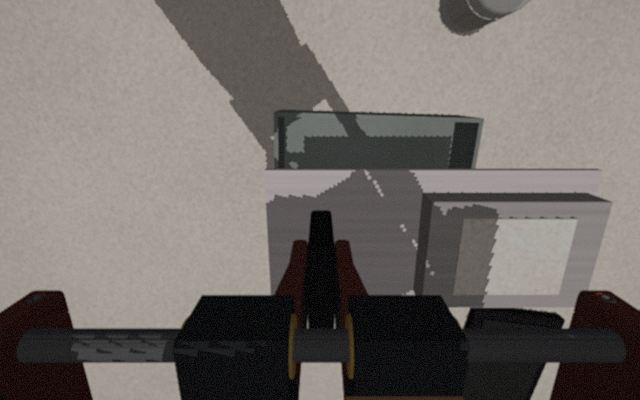

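View pics/side11.png

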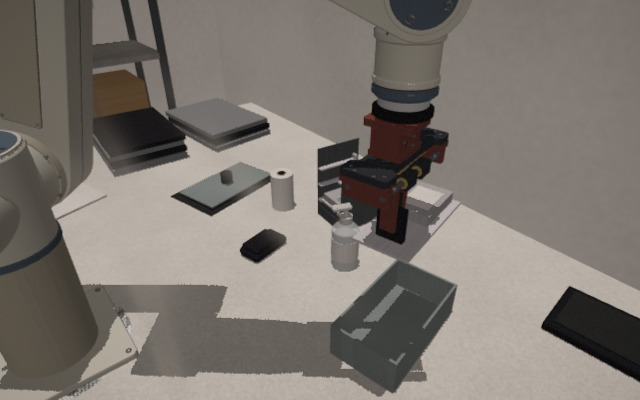

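Run:
```python
from h import *
im=load('w11'); zt=271.0-24.6+5
a,b=onz(im,(265.5,170),zt),onz(im,(599.5,169.5),zt); e=b-a; print(a,b,np.linalg.norm(e),np.degrees(np.arctan2(e[1],e[0])))
u=e/np.linalg.norm(e); n=np.array([u[1],-u[0],0]); h=a+32*u+45*n; print('handle',h)
h2=b-158*u+45*n; print(h2)
```

```text
[ 394.95483133 -330.11432532  251.4       ] [ 576.25119154 -284.69677374  251.4       ] 186.8987004136703 14.064039626586641
handle [ 436.93090355 -365.98923801  251.4       ]
[ 433.92256628 -366.74287318  251.4       ]
```

```bash
python3 -m pendant '[{"turn":[0,0,-0.03],"dp":[0.002,0.015,0],"claw":0.003},{"turn":[0,0,-0.08],"dp":[0.003,0.05,0],"claw":0.003},{"turn":[0,0,-0.13],"dp":[0.005,0.09,0],"claw":0.003},{"turn":[0,0,-0.18],"dp":[0.007,0.13,0],"claw":0.003},{"turn":[0,0,-0.23],"dp":[0.008,0.17,0],"claw":0.003},{"turn":[0,0,-0.28],"dp":[0.01,0.21,0],"claw":0.003},{"turn":[0,0,-0.33],"dp":[0.011,0.25,0],"claw":0.003},{"turn":[0,0,-0.3515],"dp":[0.0125,0.285,0],"claw":0.003}]'
python3 -m pendant '[{"turn":[0,0,0],"dp":[0.001,0.04,0],"claw":0.003},{"turn":[0,0,0],"dp":[0.0015,0.07,0],"claw":0.003},{"turn":[0,0,0],"dp":[0.002,0.09,-0.01],"claw":0.003},{"turn":[0,0,0],"dp":[0.002,0.0985,-0.04],"claw":0.003},{"turn":[0,0,0],"dp":[0.002,0.0985,-0.075],"claw":0.003},{"turn":[0,0,0],"dp":[0.002,0.0985,-0.11],"claw":0.003},{"turn":[0,0,0],"dp":[0.002,0.0985,-0.13],"claw":0.003},{"turn":[0,0,0],"dp":[0.002,0.0985,-0.14],"claw":0.003}]'
python3 -m pendant '[{"turn":[0,0,0],"dp":[0,0,0],"claw":0.003},{"turn":[0,0,0],"dp":[0,0,0],"claw":0.003},{"turn":[0,0,0],"dp":[0,0,0],"claw":0.003}]'
python3 - <<'E'
from h import *
snap('wrist','w12'); snap('side','side12'); snap('scene','scene12'); crop('side12',220,100,420,250,'c12',4); crop('scene12',270,100,370,275,'c13',3.4)
o=ctrl.get_obs(); print(o['t'],o['ee_pos'],Rot.from_rotvec(o['orientation']).as_matrix().round(4))
E
```

```text
t: 18.4
ee_pos: [445.1, -78.9, 266.9]
orientation: [-2.336, -2.096, 0.003]
ft_force: [0.7, -0.7, -2.7]
width: 11.5
t: 19.2
ee_pos: [445.9, 17.6, 125.6]
orientation: [-2.333, -2.097, 0.008]
ft_force: [0.5, -0.9, -2.8]
width: 12.0
t: 19.5
ee_pos: [449.5, 17.5, 129.7]
orientation: [2.336, 2.099, 0.002]
ft_force: [-0.1, 0.0, -3.0]
width: 11.8
19.65 [449.29708601  17.54773819 129.74146835] [[ 1.063e-01  9.943e-01  1.900e-03]
 [ 9.943e-01 -1.063e-01  1.000e-04]
 [ 3.000e-04  1.900e-03 -1.000e+00]]
```

View pics/w12.png

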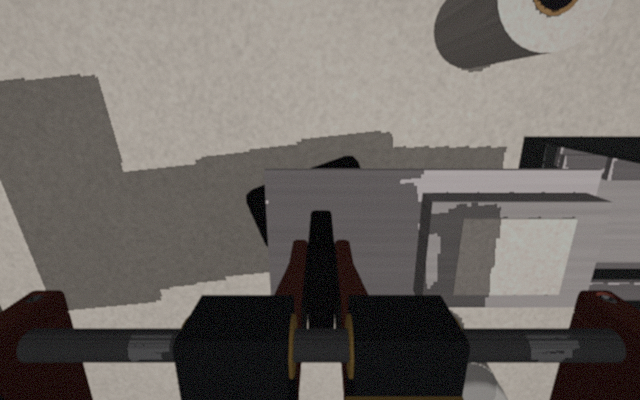

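View pics/c12.png

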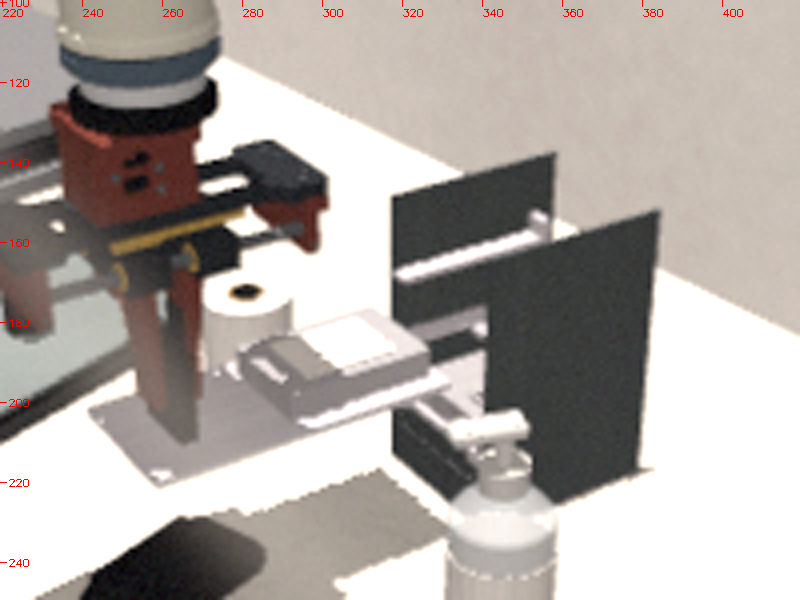

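View pics/c13.png

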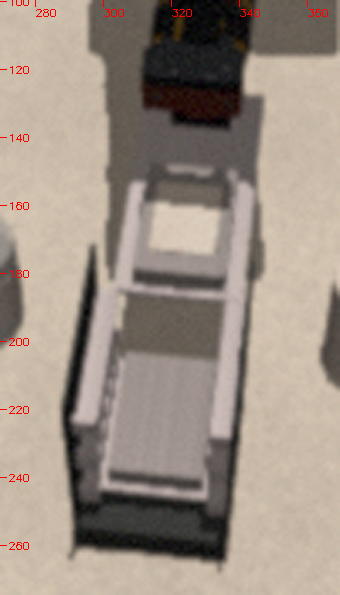

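Run:
```python
from h import *
D=load('side12');S=load('scene12');W=load('w12')
x=np.array([.9943,-.1063,0]);y=np.array([.1063,.9943,0]);h=np.array([449.6,17.7,0])
for n,p in (('FR',h-32*x-45*y),('RR',h+158*x-45*y),('FL',h-32*x+45*y),('RL',h+158*x+45*y)):
    for z in (105,110): print(n,z,'side',proj(D,p+[0,0,z]).round(1),'scene',proj(S,p+[0,0,z]).round(1),'wrist',proj(W,p+[0,0,z]).round(1))
m=np.array([730.9,-13.3,93])
for n,p in (('railfront top -y', m-105*x-36*y+[0,0,45]),('railfront top +y', m-105*x+50*y+[0,0,45]),('railfront mid +y',m-105*x+50*y),('mid +y inner front',m-105*x+36*y),('home RR corner',m-45*y),('mid stop +y top',m+36*y+[0,0,12])): print(n,'side',proj(D,p).round(1),'scene',proj(S,p).round(1),'w',proj(W,p).round(1))
```

```text
FR 105 side [258.7 222.5] scene [312.5 125.7] wrist [271.  303.4]
FR 110 side [258.5 220.6] scene [312.4 124.4] wrist [269.9 308. ]
RR 105 side [332.3 197.6] scene [302.4 185.5] wrist [559.9 302.8]
RR 110 side [332.4 195.8] scene [302.3 184.3] wrist [565.3 307.5]
FL 105 side [241.5 203.8] scene [347.1 128.8] wrist [263.7 168.6]
FL 110 side [241.3 201.9] scene [347.2 127.5] wrist [262.3 170.4]
RL 105 side [312.1 181.9] scene [340.3 189.2] wrist [594.1 168.2]
RL 110 side [312.  180.2] scene [340.4 188. ] wrist [601.2 170. ]
railfront top -y side [337.7 181.6] scene [304.2 184.7] w [640.3 325.6]
railfront top +y side [317.9 167.5] scene [341.9 188.4] w [693.1 173.9]
railfront mid +y side [318.  183.3] scene [341.1 199.3] w [613.  157.5]
mid +y inner front side [320.9 185.6] scene [335.1 198.7] w [607. 180.]
home RR corner side [373.9 187.8] scene [294.4 234.2] w [727.4 293.4]
mid stop +y top side [354.6 170.9] scene [330.6 235.4] w [803.1 184.7]
```

```bash
python3 -m pendant '[{"turn":[0,0,0],"dp":[0,-0.001,-0.004],"claw":0.003},{"turn":[0,0,0],"dp":[0.008,-0.0018,-0.007],"claw":0.003},{"turn":[0,0,0],"dp":[0.02,-0.0031,-0.007],"claw":0.003},{"turn":[0,0,0],"dp":[0.033,-0.0045,-0.007],"claw":0.003},{"turn":[0,0,0],"dp":[0.046,-0.0059,-0.007],"claw":0.003},{"turn":[0,0,0],"dp":[0.055,-0.0069,-0.007],"claw":0.003},{"turn":[0,0,0],"dp":[0.06,-0.0074,-0.007],"claw":0.003},{"turn":[0,0,0],"dp":[0.06,-0.0074,-0.007],"claw":0.003}]'
python3 - <<'E'
from h import *
snap('wrist','w13'); snap('side','side13'); snap('scene','scene13'); crop('side13',220,100,420,250,'c14',4); crop('scene13',270,100,370,275,'c15',3.4)
o=ctrl.get_obs(); print(o['t'],o['ee_pos'],o['ft_force'])
E
```

```text
t: 20.45
ee_pos: [509.4, 10.1, 121.8]
orientation: [2.337, 2.1, 0.0]
ft_force: [-0.9, -0.2, -3.6]
width: 11.6
20.6 [508.00430015  10.16253673 121.68265648] [ 0.28655916 -0.78315719 -3.07280121]
```

View pics/c14.png

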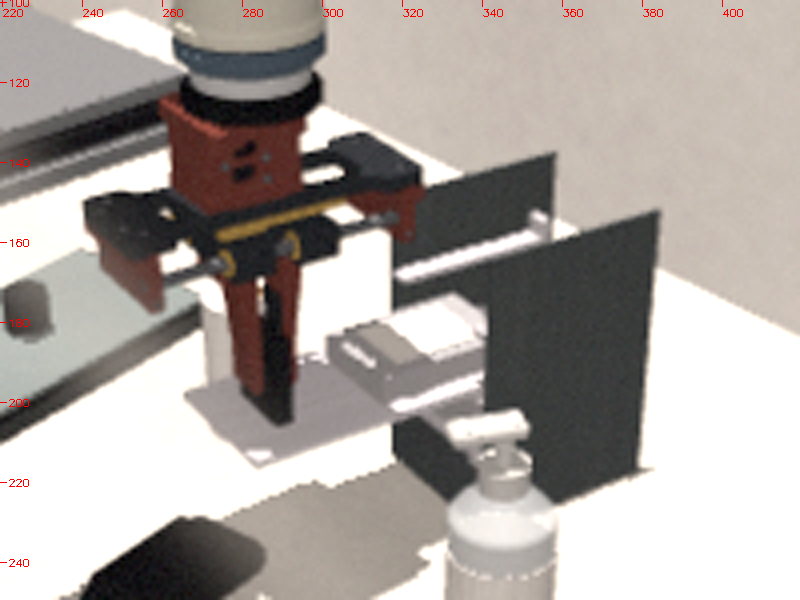

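View pics/c15.png

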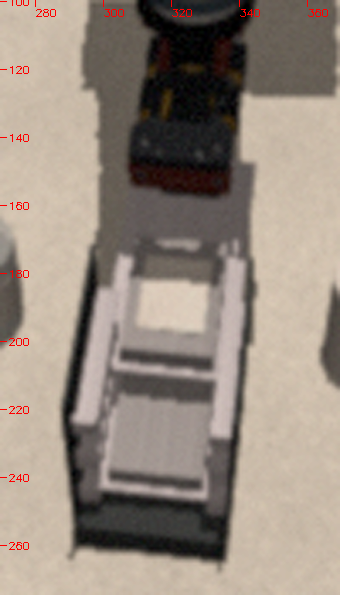

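View pics/w13.png

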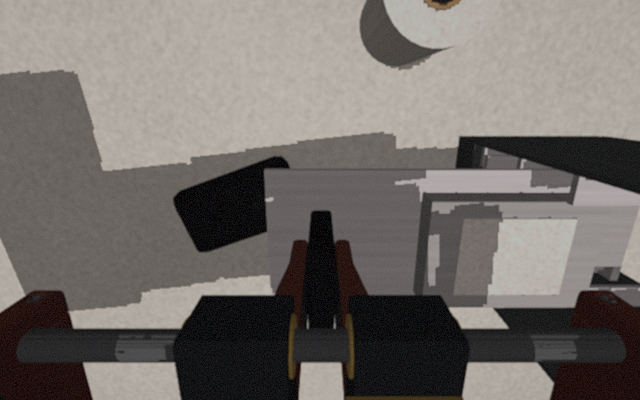

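```bash
python3 -m pendant '[{"turn":[0,0,0],"dp":[0.008,-0.0009,0],"claw":0.003},{"turn":[0,0,0],"dp":[0.018,-0.0019,0],"claw":0.003},{"turn":[0,0,0],"dp":[0.028,-0.003,0],"claw":0.003},{"turn":[0,0,0],"dp":[0.038,-0.004,0],"claw":0.003},{"turn":[0,0,0],"dp":[0.046,-0.0049,0],"claw":0.003},{"turn":[0,0,0],"dp":[0.05,-0.0053,0],"claw":0.003},{"turn":[0,0,0],"dp":[0.05,-0.0053,0],"claw":0.003},{"turn":[0,0,0],"dp":[0.05,-0.0053,0],"claw":0.003}]'
python3 -m pendant '[{"turn":[0,0,0],"dp":[0,0,-0.001],"claw":0.003},{"turn":[0,0,0],"dp":[0,0,-0.002],"claw":0.003},{"turn":[0,0,0],"dp":[0,0,-0.002],"claw":0.003},{"turn":[0,0,0],"dp":[0,0,-0.002],"claw":0.003}]'
python3 - <<'E'
from h import *
snap('side','side14'); snap('scene','scene14'); crop('side14',220,100,420,250,'c16',4); crop('scene14',270,100,370,275,'c17',3.4)
E
```

```text
t: 21.4
ee_pos: [558.3, 4.8, 121.6]
orientation: [-2.336, -2.1, 0.001]
ft_force: [0.4, 0.6, -2.7]
width: 11.4
t: 21.8
ee_pos: [558.5, 4.9, 119.8]
orientation: [-2.336, -2.1, 0.0]
ft_force: [0.0, -0.5, -2.9]
width: 11.6
```

View pics/c16.png

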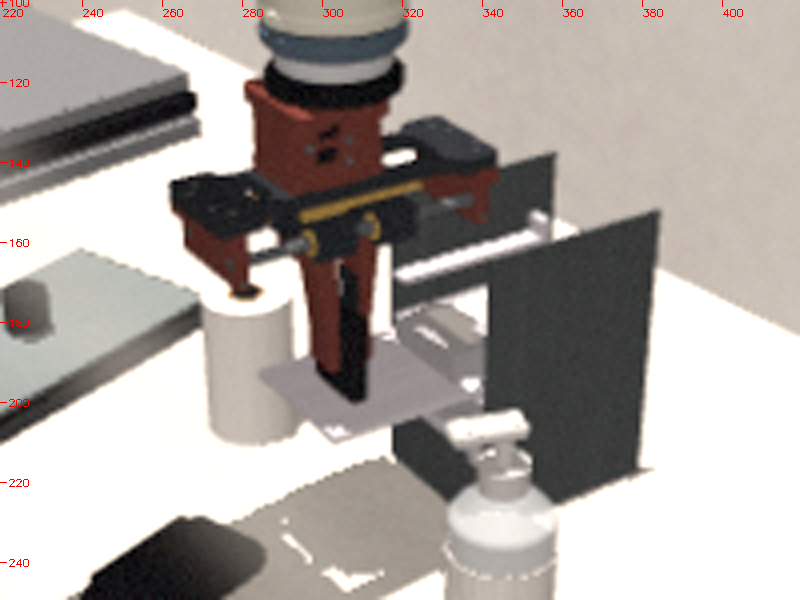

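View pics/c17.png

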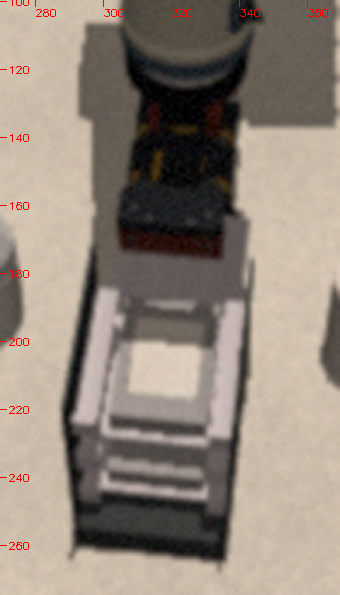

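Centred between the walls. Lower to the rails in small steps, watching the force.

```bash
python3 -m pendant '[{"turn":[0,0,0],"dp":[0,0,-0.001],"claw":0.003},{"turn":[0,0,0],"dp":[0,0,-0.001],"claw":0.003}]'
python3 -m pendant '[{"turn":[0,0,0],"dp":[0,0,-0.001],"claw":0.003},{"turn":[0,0,0],"dp":[0,0,-0.001],"claw":0.003}]'
python3 -m pendant '[{"turn":[0,0,0],"dp":[0,0,-0.0007],"claw":0.003},{"turn":[0,0,0],"dp":[0,0,-0.0007],"claw":0.003}]'
```

```text
t: 22.1
ee_pos: [558.6, 4.8, 118.7]
orientation: [-2.336, -2.1, 0.0]
ft_force: [-0.3, -0.1, -2.8]
width: 11.9
t: 22.3
ee_pos: [558.7, 4.9, 117.7]
orientation: [2.336, 2.1, -0.0]
ft_force: [0.5, -0.2, -3.8]
width: 11.7
t: 22.5
ee_pos: [558.7, 4.9, 117.5]
orientation: [2.336, 2.1, 0.0]
ft_force: [-2.6, -0.1, 2.2]
width: 11.8
```

```bash
python3 -m pendant '[{"turn":[0,0,0],"dp":[0.002,-0.0002,0],"claw":0.003},{"turn":[0,0,0],"dp":[0.005,-0.0005,0],"claw":0.003},{"turn":[0,0,0],"dp":[0.008,-0.0009,0],"claw":0.003},{"turn":[0,0,0],"dp":[0.01,-0.0011,0],"claw":0.003},{"turn":[0,0,0],"dp":[0.01,-0.0011,0],"claw":0.003}]'
python3 -m pendant '[{"turn":[0,0,0],"dp":[0.002,-0.0002,0],"claw":0.003},{"turn":[0,0,0],"dp":[0.002,-0.0002,0],"claw":0.003}]'
python3 -m pendant '[{"turn":[0,0,0],"dp":[0.0015,-0.0002,0],"claw":0.003},{"turn":[0,0,0],"dp":[0.0015,-0.0002,0],"claw":0.003}]'
```

```text
t: 23.0
ee_pos: [568.9, 3.8, 117.5]
orientation: [2.337, 2.1, 0.0]
ft_force: [-3.3, 0.0, 6.4]
width: 12.0
t: 23.2
ee_pos: [570.8, 3.6, 117.5]
orientation: [2.336, 2.1, 0.0]
ft_force: [-4.5, -0.2, 5.8]
width: 12.1
t: 23.4
ee_pos: [572.1, 3.4, 117.5]
orientation: [-2.336, -2.1, 0.0]
ft_force: [-5.5, -0.2, 5.8]
width: 11.3
```

```bash
python3 -m pendant '[{"turn":[0,0,0],"dp":[0.0015,-0.0002,0.0003],"claw":0.003},{"turn":[0,0,0],"dp":[0.0015,-0.0002,0.0003],"claw":0.003}]'
python3 -m pendant '[{"turn":[0,0,0],"dp":[0.0015,-0.0002,0],"claw":0.003},{"turn":[0,0,0],"dp":[0.0015,-0.0002,0],"claw":0.003}]'
```

```text
t: 23.6
ee_pos: [573.1, 3.3, 117.5]
orientation: [-2.336, -2.099, 0.001]
ft_force: [-6.0, 1.4, 5.8]
width: 11.6
t: 23.8
ee_pos: [573.1, 3.3, 117.5]
orientation: [-2.334, -2.098, 0.004]
ft_force: [-13.3, 1.7, 10.9]
width: 11.6
```

```bash
python3 -m pendant '[{"turn":[0,0,0],"dp":[0.001,-0.0001,0],"claw":0.003},{"turn":[0,0,0],"dp":[0.001,-0.0001,0],"claw":0.003}]'
python3 - <<'E'
from h import *
snap('side','side15'); snap('scene','scene15'); crop('side15',220,100,420,250,'c18',4); crop('scene15',270,100,370,275,'c19',3.4)
D=load('side15');S=load('scene15')
x=np.array([.9943,-.1063,0]);y=np.array([.1063,.9943,0]);m=np.array([730.9,-13.3,93])
for n,p in (('FR',m-190*x-45*y),('FL',m-190*x+45*y),('driverear mid top',m-14*x+[0,0,23])): print(n,proj(D,p),proj(S,p))
E
```

```text
t: 24.0
ee_pos: [573.0, 3.3, 117.5]
orientation: [-2.333, -2.097, 0.007]
ft_force: [-16.9, 2.2, 14.3]
width: 11.5
FR [308.96603385 210.22298407] [305.76454612 166.71931296]
FL [289.66380801 193.38723214] [342.20639523 170.1709595 ]
driverear mid top [358.92070609 173.97727079] [315.09934758 225.72777471]
```

View pics/c18.png

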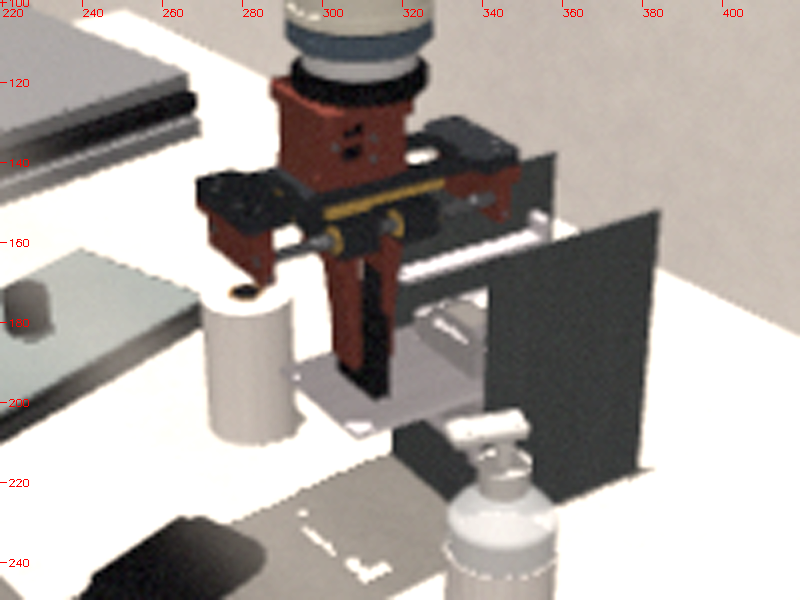

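View pics/c19.png

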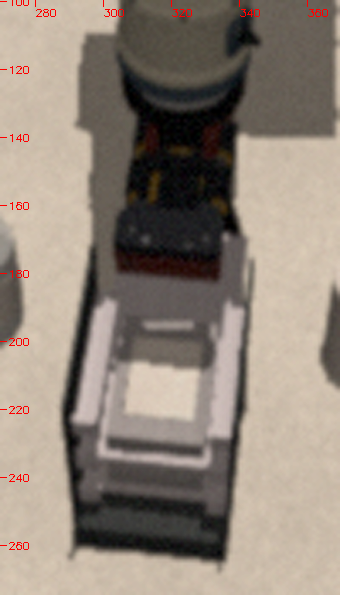

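```bash
python3 -m pendant '[{"turn":[0,0,0],"dp":[0,0,0],"claw":0.02},{"turn":[0,0,0],"dp":[-0.002,0,0],"claw":0.035},{"turn":[0,0,0],"dp":[-0.003,0,0],"claw":0.035},{"turn":[0,0,0],"dp":[-0.003,0,0],"claw":0.035},{"turn":[0,0,0],"dp":[-0.003,0,0],"claw":0.035}]'
python3 -m pendant '[{"turn":[0,0,0],"dp":[0,0,0.01],"claw":0.035},{"turn":[0,0,0],"dp":[0,0,0.03],"claw":0.035},{"turn":[0,0,0],"dp":[0,0,0.06],"claw":0.035},{"turn":[0,0,0],"dp":[0,0,0.1],"claw":0.035},{"turn":[0,0,0],"dp":[0,0,0.14],"claw":0.035},{"turn":[0,0,0],"dp":[0,0,0.18],"claw":0.035},{"turn":[0,0,0],"dp":[0,0,0.21],"claw":0.035},{"turn":[0,0,0],"dp":[0,0,0.22],"claw":0.035}]'
python3 -m pendant '[{"turn":[0,0,0],"dp":[-0.03,0.02,0.01],"claw":0.035},{"turn":[0,0,0],"dp":[-0.06,0.04,0.02],"claw":0.035},{"turn":[0,0,0],"dp":[-0.09,0.06,0.03],"claw":0.035},{"turn":[0,0,0],"dp":[-0.1,0.08,0.03],"claw":0.035},{"turn":[0,0,0],"dp":[-0.1,0.08,0.03],"claw":0.035},{"turn":[0,0,0],"dp":[-0.1,0.08,0.03],"claw":0.035}]'
python3 - <<'E'
from h import *
snap('side','side16'); snap('scene','scene16'); snap('wrist','w16'); crop('side16',220,100,420,250,'c20',4); crop('scene16',270,130,370,275,'c21',4.1)
E
```

```text
t: 24.6
ee_pos: [573.4, 2.8, 117.4]
orientation: [2.336, 2.1, 0.0]
ft_force: [-0.7, -0.6, 0.2]
width: 34.7
t: 25.4
ee_pos: [574.7, 2.8, 341.9]
orientation: [2.333, 2.097, 0.008]
ft_force: [0.5, 0.2, -0.5]
width: 34.7
t: 26.0
ee_pos: [473.0, 82.8, 366.9]
orientation: [-2.335, -2.101, 0.001]
ft_force: [0.5, 0.9, -0.4]
width: 35.0
```

View pics/side16.png

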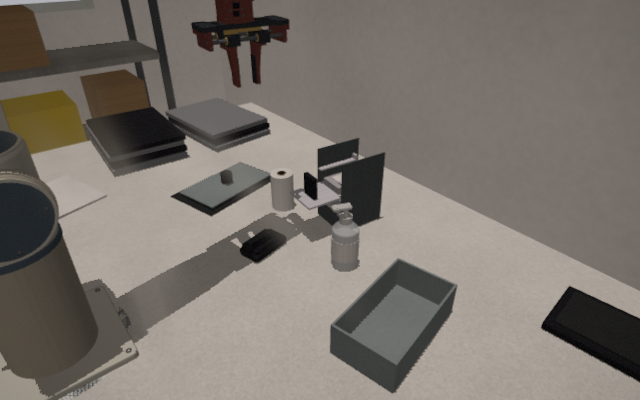

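View pics/scene16.png

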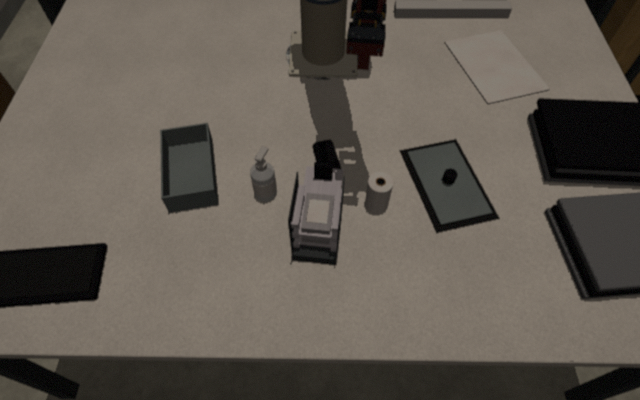

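View pics/c20.png

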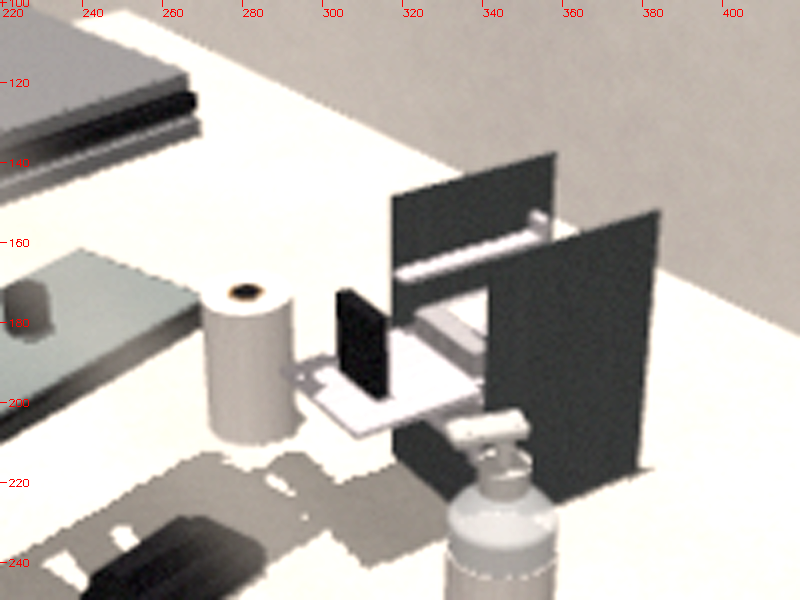

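View pics/c21.png

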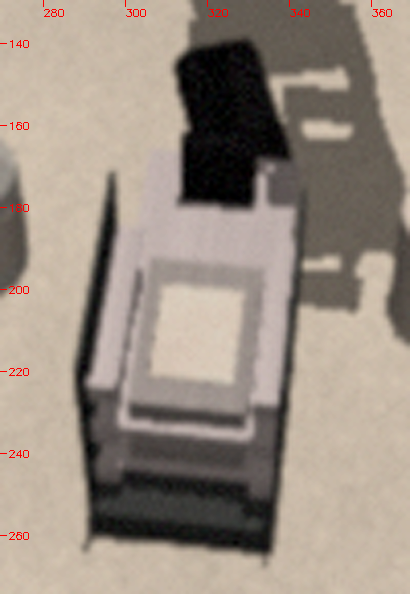

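View pics/w16.png

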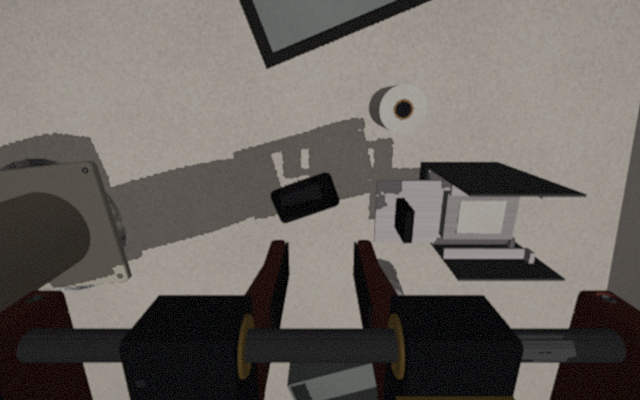

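Run:
```python
from h import *
S=load('scene16')
print(ctrl.close_job())
```

```text
the job is handed in; nothing more can be done
None
```

I laid the lid on the mat and slid the drive tray home on the middle rails, then handed the job in at about 26 s of the 72 s allowed.

**Lid:** I lifted it by its knob and lowered it until the force sensor showed contact, then let go. Before lowering, its turn differed from the mat's by 0.2° and its centre by about 1 mm. The pictures afterwards show it flat, knob up, and centred with an even black border.

**Tray:** I lifted it out of the tub by its handle and slid it onto the middle rails. It stopped at tool x = 573.1 mm, where I had predicted 573.7 mm. The push force then rose to 17 N with no further movement, so I took that as the stops. After release, its rear edge sat at the same image row as before (about 235), so it did not slide back.

**Other checks:** In the last pictures the bottle, roll and mouse appear to stand where they were, and the arm was clear of everything. The largest wrist force I read was about 22 N.

**Disagreements:** The pictures gave the rack height anywhere within about 3 mm. Contact with the rails came at the height I had settled on. I could not see the stops touching the tray's rear edge directly, so "fully home" rests on the force and position readings.

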